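# Rake a dropped spacer washer out from under the low reagent shelf

### The arm

A 6-joint arm with a two-finger parallel gripper is mounted at the origin on the work surface. World frame = base frame: x ahead of the robot, y to its left, z up, the work surface at z = 0. Lengths are in mm, angles in degrees, forces in N, time in s.
With the tool pointing down it reaches from about 300 to 850 mm from the base axis. Payload 4.2 kg.
Tool frame: the origin (TCP) lies between the finger pads; the fingertips stand ahead of it and the grasp point (between the pads) lies 8 mm behind it (env.tip_reach is the x of the fingertips in the tool frame, in mm); x points along the fingers, y is the direction in which the jaws open and shut, and the axes are right-handed (so a half turn about x gives the same grasp; the last joint's range is limited). The gripper opens to 91 mm and grips with 3 to 60 N. Pads are 32 mm wide; open, the fingers measure 118 mm over their backs; the gripper's body (76 mm by 178 mm) begins 60 mm behind the grasp point.
Start: joints at [-64.4, 18.312, 89.639, -0, 72.044, -1.146], TCP at [258.773, -513.496, 224.976] pointing down, gripper open.
Joint ranges: [-177.97, 177.97], [-48.28, 115.42], [12.27, 149.76], [-77.06, 257.06], [2.81, 150.46], [-146.56, 146.56]. Speed limits (degrees/s): [147.25, 147.25, 180, 180, 180, 180].

### API

Orientations are given as [roll, pitch, yaw] about the fixed x, y, z axes, in that order (R = Rz(yaw) Ry(pitch) Rx(roll)).
In Python, from workcell import env, cams gives the robot as it stands.
- The arm moves only by the tool arm_command, never from a script. Its argument "deltas" is a list of rows, each a list of 3 entries, a list of its own where there are three numbers: the opening, from 0 (shut) to 1 (fully open), then the shift along the world's x, y, z in mm, then the turn about the world's z in rad. A call has 1 to 20 rows; each row is the pose to reach, as a shift and turn from the pose commanded when the call began; what a row does not reach only later rows make up. A row lasts 1/10 s, in which the tool goes at most 50 mm and 8.59 degrees, less where a joint would pass 70% of its speed; a pose out of reach is approached as far as the arm can. A call with a gripper value outside its range is refused whole. The fingers move at their own pace and stop on an object; "grip_force" is the grip in N (left out, the last holds). Time passes only in rows, so rows that repeat a pose let the fingers close. It gives the time, the measured TCP pose, the force and the opening at its end, in the units of the state.
- env.state(): the state, without advancing time (a new reading comes with each control period).
- cams.grab_frame(name): name is "scene" or "top"; returns a dict with "img" (400x640x3 uint8, red, green, blue), "K" (3x3 intrinsics, pixels), "dist" ([k1, k2, p1, p2, k3] as OpenCV has them; the pictures are not rectified), "rvec" (rotation vector, rad) and "tvec" (3), from world to camera coordinates, as OpenCV has them. Camera axes: x right, y down, z forward; pixel columns grow to the right and rows downward; lengths in mm; the calibration is good to about 2 mm. A picture is of the moment at which its call begins. There is no depth.
- env.job_done(): hands the job in, once; it reports no verdict.
Trained networks look in a picture, given as the dict that the camera call returned (one of the last four; its "shot" number tells which), for a name from the list of things; names that differ only in an ending like _2 or _b are one class to them, and where a whole thing is asked for, a point or a joint stands for the part that bears it (a point fixed in the world has none). Each returns a list of dicts, best first, with "conf" (0 to 1); they miss things now and then, are a little off and sometimes report something else, mostly with a low value. They report only what shows in the picture. A call takes as long as a camera call. They do not tell look-alikes from the thing itself.
- cams.silhouettes(picture, name): "region" (400x640 bool, what is visible of it) and "centre" ([column, row] in pixels, amid what is visible of it).
The state is a dict: "time_s": time; "qpos": joint angles; "qvel": joint speeds; "effort": joint torques, N m; "ee_pos": TCP position; "ee_rot": TCP orientation; "force": force on the tool from outside, world axes, zero at the start; "torque": the same for the moment, N m; "gripper_width": finger opening in mm.
Only numpy, scipy, OpenCV 4.12 (cv2) and the standard library are available. Lean on these libraries where they do the work, as an engineer would, in place of code of your own. Each camera call takes 0.05 s, during which the arm holds its last target.

### The job

A steel spacer washer has rolled under the low clear shelf on the spill tray. Take the flat probe from its mat, reach in beside the washer, sweep in behind it with the blade's edge lightly on the tray, and rake it out until it lies flat on the sloping front lip, at least its own width clear of the shelf; feel your way down the lip so that the edge still bears lightly (about 4 newtons) at the finish, without ever pressing hard, knocking the shelf or touching the washer with the fingers. Then stand the probe back on its mat; leave the plug and the bottles on the shelf where they are.

Things in the scene. Friction and masses are not known exactly. Their poses are not given: they have to be found in the camera images.
- tray: Fixed dark steel spill tray, 270 mm wide (y). Origin: below the middle of the shelf's front edge; x points in under the shelf, y along the edge, z up. Level floor x = 0 to 155 mm, top at z = 36 mm (30 to 36 mm over the bench). From x = 0 a stiff steel lip, 70 mm long, slopes down towards the robot by an unmeasured 3 to 21 degrees: feel for it. Hard: keep within 1 to 10 N.
- shelf: Fixed clear plastic shelf on the tray, same origin and axes. Board x = 0 to 150 mm, 270 mm wide, underside at z = 54 mm (18 mm above the tray's floor), top at z = 62 mm. Open at the front (x = 0); inner faces of the side walls at y = -127 and +127 mm, of the rear wall at x = 144 mm. Two bottles stand on its rear corners. Pushes over 8 N would shift it.
- washer: Loose steel ring lying flat on the tray under the shelf: 26 mm outside, 14 mm hole, 6 mm thick, 16 to 30 g. Origin: centre of its underside. It lies 30 to 50 mm behind the front edge, 35 to 50 mm to one side of the tray's middle line.
- plug: Loose solid white rubber plug, 20 mm wide below and 25 mm above, 12 mm high, lying under the shelf on the other side of the middle line from the washer, 30 to 50 mm behind the front edge. Origin: centre of its underside. Not to be moved.
- probe: Loose flat probe like a small rake, 120 g. Origin: centre of the underside of its upright handle; x along the strip to the blade, z up. Handle: bar 24 mm (x) by 14 mm (y), 85 mm high, flat sides. Strip 14 mm wide, reaching x = 156 mm, 8 to 13 mm above the underside: the washer passes below it. Stands level on handle foot and blade. Tips in a weak grip: grip firmly.
- blade (a point): Middle of the blade's lower edge on the face towards the handle: 150 mm along x from the probe's origin, level with its underside; axes as the probe's. Blade 44 mm wide (y), 13 mm high, 6 mm thick (away from the handle); at each end an ear 4 mm wide stands 6 mm towards the handle, 36 mm between the ears.
- handle (a point): Point on the axis of the probe's handle, 60 mm above its underside and 25 mm below its top: a good place to grip.
- mat: Fixed thin mat, 280 mm (x) by 150 mm (y), 3 mm thick, on the bench to the left or right of the tray; the probe stands on it at the start. Origin: centre of its underside on the bench.
- rack: Fixed rack of capped tubes, 200 mm (x) by 80 mm (y), 90 mm high, on the other side of the tray from the mat. Origin: centre of its underside.
- reagent_a: Loose bottle 38 mm wide and 75 mm high, standing on the shelf's left rear corner. Origin: centre of its underside. Not to be disturbed.
- reagent_b: The same kind of bottle on the shelf's right rear corner. Not to be disturbed.
Things that resemble listed ones, but are neither listed nor needed, are in the scene too. There is more than one size of the probe; the job needs the middle-sized.

How it is judged (in metres and radians):
On the way, in this order (a step that is already met when the one before it is completed fails the run):
1. the blade is under the shelf, behind the washer and pressed on the tray (x of blade in the frame of tray above 0.035 m and x of washer in the frame of probe below 0.143 m and x of washer in the frame of tray above 0.02 m and contact force between probe and tray above 1 N), for 0.2 s.
2. the washer has come out on the lip, clear of the shelf, with the blade still pressed on the tray (x of washer in the frame of tray below -0.036 m and contact force between probe and tray above 1 N), for 0.2 s.
At the end, for the whole second after the job is handed in: The washer lies flat and still on the tray's sloping lip, centre 36 to 70 mm in front of the shelf's front edge; the probe stands upright on its handle foot and blade, still, with both the handle and the blade over the mat (x of washer in the frame of tray between -0.07 and -0.036 m and contact force between washer and tray above 0.05 N and z of washer in the frame of tray below 0.036 m and angle between washer's own z axis and vertical below 0.42 rad and linear speed of each of washer, probe below 0.01 m/s and x of probe in the frame of mat between -0.14 and 0.14 m and y of probe in the frame of mat between -0.075 and 0.075 m and x of blade in the frame of mat between -0.14 and 0.14 m and y of blade in the frame of mat between -0.075 and 0.075 m and angle between probe's own z axis and vertical below 0.08 rad); the robot touches nothing.
It fails at once if the probe bears on the tray with more than 10 N (contact force between probe and tray above 10 N).
It fails at once if the probe knocks or pushes the shelf with more than 8 N (contact force between probe and shelf above 8 N).
It fails at once if the fingers touch the washer (contact force between the fingers and washer above 0.3 N).
It fails at once if the fingers or arm push the tray or shelf (contact force between any of the arm, the fingers and tray above 5 N or contact force between any of the arm, the fingers and shelf above 5 N).
It fails at once if the plug is moved more than 12 mm or a bottle on the shelf more than 15 mm (distance of plug from where it was at the start of the episode above 0.012 m or distance of any of reagent_a, reagent_b from where it was at the start of the episode above 0.015 m).
It also fails if it takes over 72 s, if anything falls off the work surface, if the arm or the gripper's body presses on something with over 40 N, if the wrist force passes 120 N, or if a joint passes its speed limit or range.

## Working session

There is one attempt and no reset: what is moved stays moved. The work goes in short steps, Python scripts to look and compute and a tool call to move; the robot and the scene stay as the last step left them, time stands still between calls to the robot, and variables do not carry over. Pictures are saved under pics/ and viewed, and the job is handed in when it is done.

Besides the shell and the picture viewer there is one more tool, called by a JSON object that holds its "op" and its "data". arm_command: Moves the arm, as the interface text tells. Its arguments: {"type":"object","properties":{"deltas":{"type":"array","items":{"type":"array"}},"grip_force":{"type":"number"}},"required":["deltas"]}

```bash
ls; mkdir -p pics; python3 - <<'E'
from workcell import env,cams
import cv2,pickle
print(env.state(), env.tip_reach)
for n in("scene","top"):
    f=cams.grab_frame(n); cv2.imwrite(f"pics/{n}0.png",f["img"][:,:,::-1]); pickle.dump(f,open(f"{n}0.pkl","wb"))
    print(n,f["K"],f["dist"],f["rvec"],f["tvec"],f["shot"])
    for o in("tray","shelf","washer","plug","probe","mat","rack","reagent_a"):
        r=cams.silhouettes(f,o)
        for q in r:
            import numpy as np
            ys,xs=np.where(q["region"])
            print(o,round(q["conf"],2),q["centre"],(xs.min(),xs.max(),ys.min(),ys.max(),len(xs)))
E
```

```text
pics
{'time_s': 0.0, 'qpos': array([-6.43995983e+01,  1.83512748e+01,  8.97070537e+01,  3.73125029e-04,
        7.20438458e+01, -1.14615267e+00]), 'qvel': array([ 0.02499753,  0.11539085,  0.0226881 ,  0.00099635,  0.03323901,
       -0.02711155]), 'effort': array([ 6.55109852e-04, -4.12465024e+01, -2.31973028e+01,  7.26297917e-02,
        4.56526293e-02, -1.35486766e-04]), 'ee_pos': array([ 258.56311686, -513.03379297,  224.11955221]), 'ee_rot': array([-91.34508083,  89.89782509, 115.40135819]), 'force': array([-0.2980354 ,  0.4079969 , -0.91368862]), 'torque': array([ 0.06275378, -0.02133338,  0.02262575]), 'gripper_width': 91.47865147493688} 11.0
scene [[486.43039072   0.         317.98227874]
 [  0.         486.43039072 198.14522266]
 [  0.           0.           1.        ]] [-0.06517793  0.          0.          0.          0.        ] [ 1.32209424  2.2002402  -0.92465848] [ 231.89458085 -272.44821947 1645.92871694] 1
tray 0.88 [279.3, 290.6] (np.int64(204), np.int64(344), np.int64(210), np.int64(312), 2029)
shelf 0.74 [451.1, 247.7] (np.int64(433), np.int64(465), np.int64(209),
[... 1364 characters left out ...]
), np.int64(383), np.int64(96), np.int64(155), 5389)
washer 0.17 [367.5, 98.8] (np.int64(360), np.int64(376), np.int64(91), np.int64(112), 282)
probe 0.92 [178.9, 337.9] (np.int64(135), np.int64(226), np.int64(306), np.int64(371), 950)
probe 0.64 [187.3, 228.5] (np.int64(176), np.int64(196), np.int64(190), np.int64(255), 574)
probe 0.61 [249.3, 246.2] (np.int64(234), np.int64(268), np.int64(226), np.int64(261), 168)
rack 0.67 [466.5, 200.0] (np.int64(445), np.int64(488), np.int64(162), np.int64(240), 2950)
reagent_a 0.74 [292.3, 103.9] (np.int64(286), np.int64(301), np.int64(93), np.int64(113), 252)
reagent_a 0.53 [368.7, 95.7] (np.int64(361), np.int64(376), np.int64(91), np.int64(112), 268)
```

```bash
python3 - <<'E'
import cv2
a=cv2.imread("pics/top0.png"); cv2.imwrite("pics/top0z.png",cv2.resize(a[80:280,260:400],None,fx=4,fy=4,interpolation=2)[:600])
cv2.imwrite("pics/top0p.png",cv2.resize(a[180:380,125:325],None,fx=3,fy=3,interpolation=2))
E
```

```text
(no output)
```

View pics/top0.png

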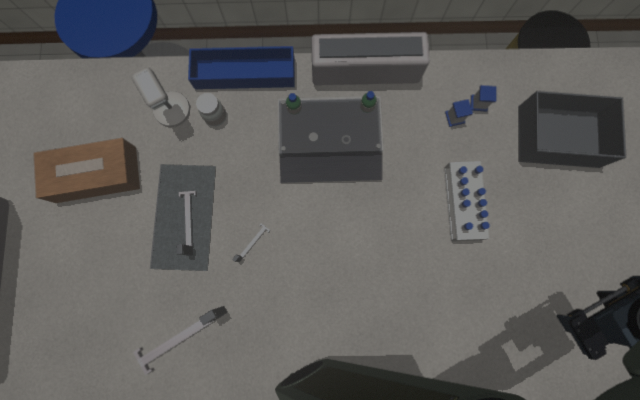

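View pics/scene0.png

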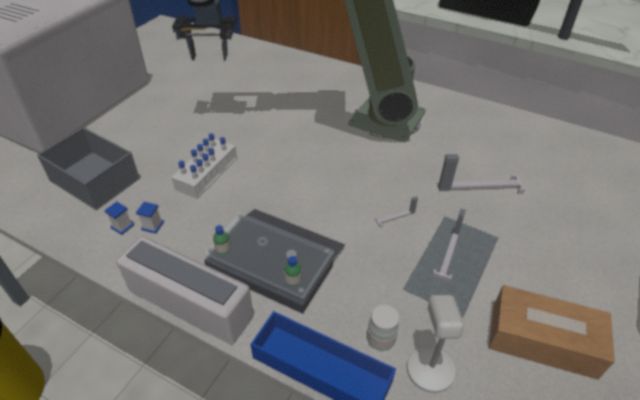

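```bash
sleep 1
```

```text
(no output)
```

View pics/top0z.png

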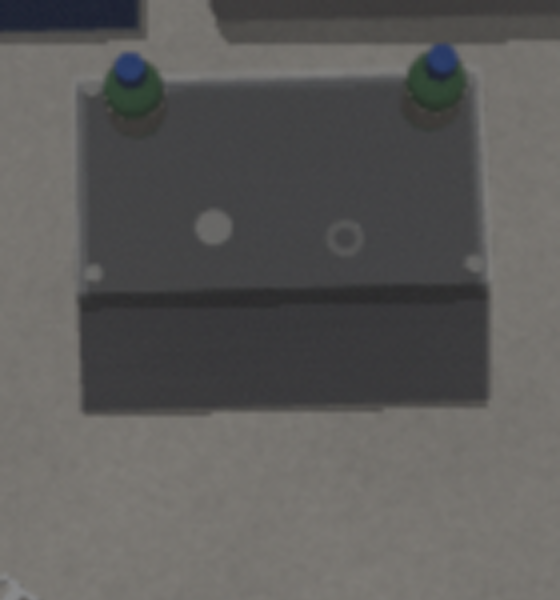

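View pics/top0p.png

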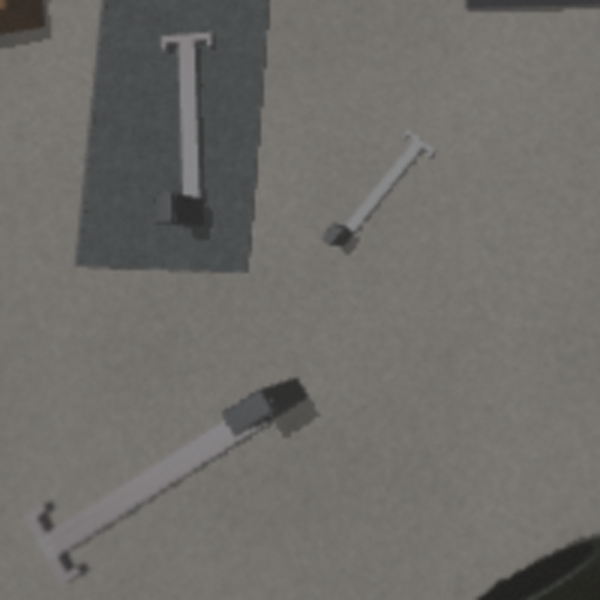

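Candidates for the probe in the top view: large one at (180,338), small one at (250,245), both off the mat; the middle-sized one at (187,225) stands on the mat, which fits. The washer (ring) is at about (346,139), the plug (solid disc) at (313,137). Next I confirm with enlarged crops and fit the positions.

```bash
cat > h.py <<'E'
import numpy as np,cv2,pickle
def bp(f,uv,z):
    uv=np.asarray(uv,float).reshape(-1,1,2)
    n=cv2.undistortPoints(uv,f["K"],np.asarray(f["dist"])).reshape(-1,2)
    R,_=cv2.Rodrigues(np.asarray(f["rvec"],float)); t=np.asarray(f["tvec"],float).reshape(3)
    C=-R.T@t; d=np.c_[n,np.ones(len(n))]@R
    s=(z-C[2])/d[:,2]; return C+d*s[:,None]
def pj(f,P):
    return cv2.projectPoints(np.asarray(P,float).reshape(-1,1,3),np.asarray(f["rvec"],float),np.asarray(f["tvec"],float),f["K"],np.asarray(f["dist"]))[0].reshape(-1,2)
E
python3 - <<'E'
from h import *
T=pickle.load(open("top0.pkl","rb"));S=pickle.load(open("scene0.pkl","rb"))
def crop(f,x0,x1,y0,y1,k,n): cv2.imwrite(n,cv2.resize(cv2.convertScaleAbs(f["img"][y0:y1,x0:x1,::-1],alpha=1.6),None,fx=k,fy=k,interpolation=cv2.INTER_CUBIC))
crop(T,150,220,160,275,5,"pics/c1.png")
crop(S,195,355,200,320,5,"pics/c2.png")
crop(S,400,540,145,300,4-.2,"pics/c3.png")
p=bp(T,[(346.2,139.5),(313.4,136.7)],41);print(p)
# shelf/tray corners top: zoom pix/4+(260,80)
z=lambda a,b:(260+a/4-.375,80+b/4-.375)
print("lip joint (z36?)",bp(T,[z(82,302),z(487,293)],36))
print("shelf front top",bp(T,[z(80,290),z(487,283)],62))
print("shelf rear top",bp(T,[z(80,80),z(474,72)],62))
print("lip front z~22",bp(T,[z(84,412),z(488,403)],22))
print("probe strip far, handle top",bp(T,[(187,192),(187,230)],16))
E
```

```text
[[690.38454951 -55.95681162  41.        ]
 [699.97322213  30.12315612  41.        ]]
lip joint (z36?) [[ 653.09419083  118.48944692   36.        ]
 [ 653.43549155 -147.43317187   36.        ]]
shelf front top [[ 653.42010692  117.3465335    62.        ]
 [ 652.39058488 -143.55048044   62.        ]]
shelf rear top [[ 796.48293217  116.76741817   62.        ]
 [ 796.19115016 -141.85049505   62.        ]]
lip front z~22 [[ 582.26628963  118.79567859   22.        ]
 [ 582.66835467 -146.81905941   22.        ]]
probe strip far, handle top [[563.59556039 366.99095999  16.        ]
 [462.80223324 363.54734538  16.        ]]
```

```bash
sleep 0
```

```text
(no output)
```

View pics/c1.png

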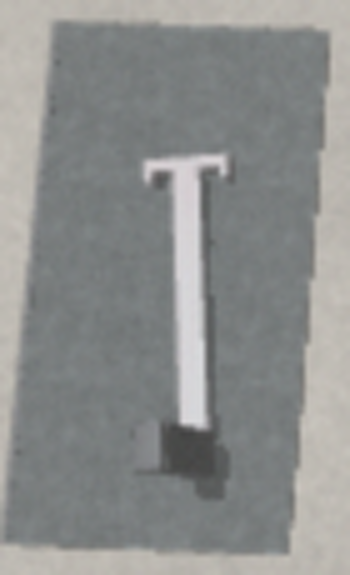

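View pics/c2.png

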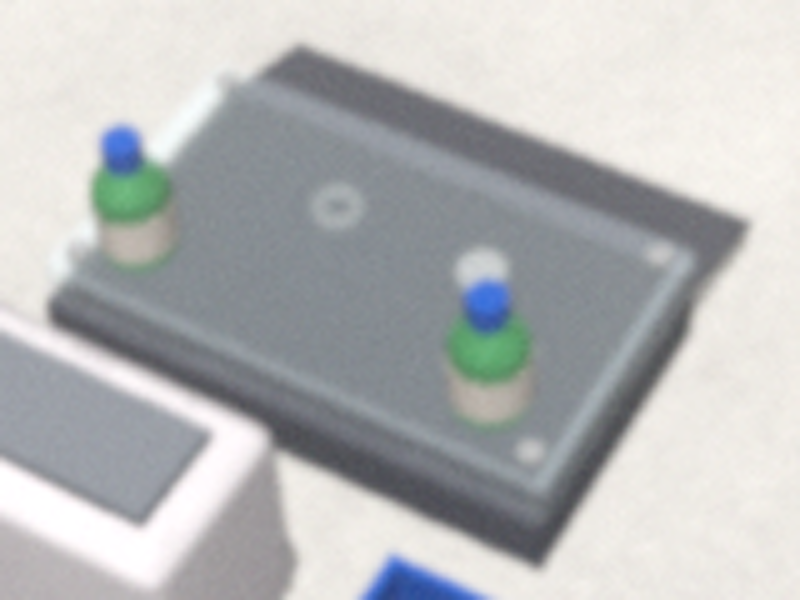

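View pics/c3.png

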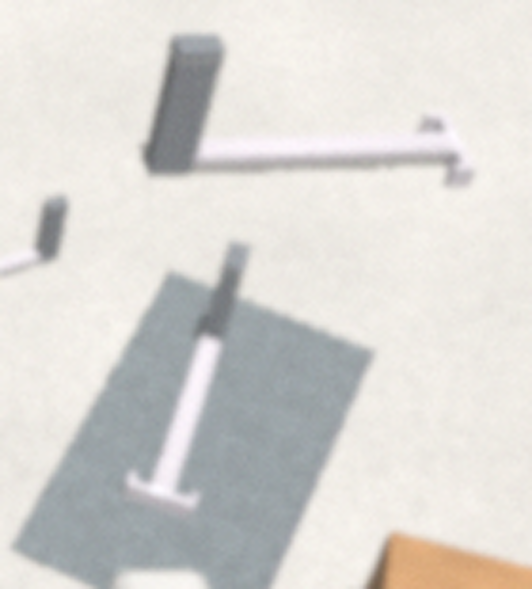

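```bash
cat > fit.py <<'E'
from h import *
from scipy.optimize import least_squares
T=pickle.load(open("top0.pkl","rb"));S=pickle.load(open("scene0.pkl","rb"))
def tf(P,x,y,z,a):
    P=np.asarray(P,float);c,s=np.cos(a),np.sin(a)
    return np.c_[x+c*P[:,0]-s*P[:,1],y+s*P[:,0]+c*P[:,1],z+P[:,2]]
c1=lambda L:(np.array(L,float)+.5)/5-.5+[150,160]
M=[(156,22,13),(156,-22,13),(12,7,85),(12,-7,85),(-12,-7,85),(-12,7,85),(12,7,13),(12,-7,13)]
m=c1([(143,160),(229,153),(137,425),(163,420),(163,470),(137,472),(178,430),(210,427)])
r=least_squares(lambda p:(pj(T,tf(M,p[0],p[1],3,p[2]))-m).ravel(),[450,365,0],x_scale=[10,10,.1],loss="soft_l1")
print("probe",r.x[:2],np.degrees(r.x[2]));print(np.round(r.fun.reshape(-1,2),1))
px=r.x
c2=lambda L:(np.array(L,float)+.5)/5-.5+[195,200]
z=lambda L:(np.array(L,float)+.5)/4-.5+[260,80]
# tray/shelf: top + scene
Mt=[(0,135,36),(0,-135,36),(-69,135,20),(-69,-135,20),(150,135,62),(150,-135,62)]
mt=z([(82,302),(487,293),(84,412),(488,403),(80,80),(474,72)])
Ms=[(0,135,62),(150,135,62),(150,-135,62),(0,-135,62),(155,135,36)]
ms=c2([(692,258),(548,492),(60,270),(228,78),(540,563)])
def res(p):
    a=pj(T,tf(Mt,p[0],p[1],0,p[2]))-mt; b=pj(S,tf(Ms,p[0],p[1],0,p[2]))-ms
    return np.r_[a.ravel(),b.ravel()]
q=least_squares(res,[653,-13,0],x_scale=[10,10,.1],loss="soft_l1")
print("tray",q.x[:2],np.degrees(q.x[2]));print(np.round(q.fun.reshape(-1,2),1))
tx=q.x
# washer both cams
w1=bp(T,z([(345,238),(213,227)]),41); w2=bp(S,c2([(337,206),(482,270)]),40)
print("washer,plug top",w1,"scene",w2)
for w in (w1,w2):
    d=w[:,:2]-tx[:2];a=tx[2];print("in tray",np.c_[d@[np.cos(a),np.sin(a)],d@[-np.sin(a),np.cos(a)]])
np.save("poses.npy",np.r_[px,tx])
def draw(f,img,segs):
    for A,B in segs:
        u=np.round(pj(f,[A,B])*16).astype(int);cv2.line(img,tuple(map(int,u[0])),tuple(map(int,u[1])),(0,0,255),1,cv2.LINE_AA,4)
def box(x0,x1,y0,y1,z0,z1):
    v=[(x,y,zz) for zz in(z0,z1) for x,y in((x0,y0),(x1,y0),(x1,y1),(x0,y1))]
    return v,[(0,1),(1,2),(2,3),(3,0),(4,5),(5,6),(6,7),(7,4),(0,4),(1,5),(2,6),(3,7)]
for n,f in(("t",T),("s",S)):
    img=cv2.convertScaleAbs(f["img"][:,:,::-1],alpha=1.5).copy()
    k=5;
    for b,p,z0 in((box(0,150,-135,135,54,62),tx,0),(box(0,155,-135,135,30,36),tx,0),(box(-12,12,-7,7,0,85),px,3),(box(150,156,-22,22,0,13),px,3)):
        v,e=b;v=tf(v,p[0],p[1],z0,p[2]);draw(f,img,[(v[i],v[j]) for i,j in e])
    if n=="t": o=np.hstack([cv2.resize(img[90:190,270:390],None,fx=4,fy=4,interpolation=2),cv2.resize(img[170:270,150:220],None,fx=4,fy=4,interpolation=2)])
    else: o=np.hstack([cv2.resize(img[200:320,195:355],None,fx=3,fy=3,interpolation=2),cv2.resize(img[180:300,410:500],None,fx=3,fy=3,interpolation=2)])
    cv2.imwrite(f"pics/ov_{n}.png",o)
E
python3 fit.py
```

```text
probe [410.11821289 357.16981126] 3.8018161477129357
[[ 0.3  0.3]
 [-0.3  0.3]
 [-0.5 -0.7]
 [ 0.  -0.2]
 [ 0.4 -0.2]
 [-0.3 -0.1]
 [ 0.7  0.3]
 [-0.3  0.4]]
tray [652.79814994 -11.15459484] 0.35663457057340725
[[-2.   0.5]
 [-0.5 -0.1]
 [-1.7 -0.1]
 [-0.2 -0.6]
 [-3.1 -1.9]
 [ 1.2 -2.7]
 [ 1.2 -0.8]
 [-0.5 -0.3]
 [-3.8 -1.2]
 [-1.5 -3.2]
 [ 0.2 -6. ]]
washer,plug top [[691.43140126 -55.13606012  41.        ]
 [700.8979825   31.48938153  41.        ]] scene [[691.78031503 -53.71868096  40.        ]
 [693.07802166  29.3285797   40.        ]]
in tray [[ 38.35874438 -44.22108237]
 [ 48.36433426  42.34375733]]
in tray [[ 38.71647373 -42.80590246]
 [ 40.53107519  40.23167198]]
```

```bash
sleep 0
```

```text
(no output)
```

View pics/ov_t.png

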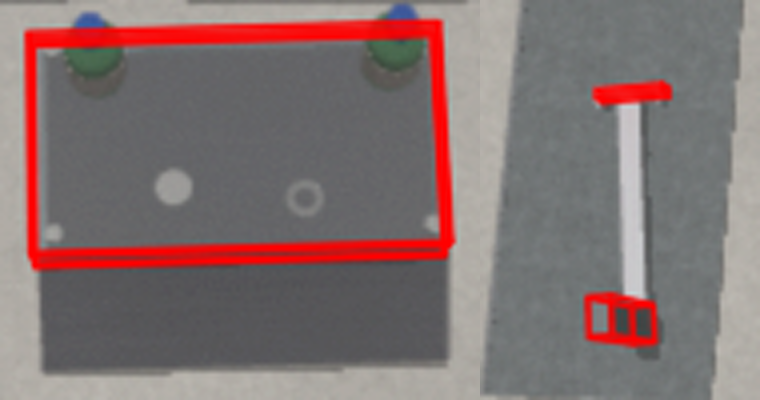

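View pics/ov_s.png

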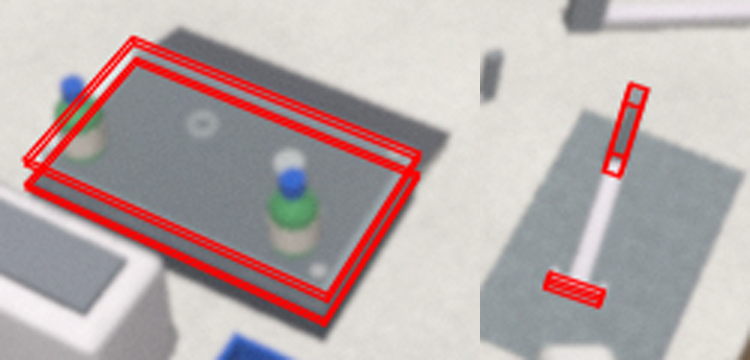

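```bash
cat >> fit.py <<'E'
print("----free z")
def res(p):
    a=pj(T,tf(Mt,p[0],p[1],p[3],p[2]))-mt; b=pj(S,tf(Ms,p[0],p[1],p[3],p[2]))-ms
    return np.r_[a.ravel(),b.ravel()]
for zz in (None,):
    q=least_squares(res,[653,-13,0,0],x_scale=[10,10,.1,10],loss="soft_l1")
    print(q.x[:2],np.degrees(q.x[2]),q.x[3],q.cost);print(np.round(q.fun.reshape(-1,2),1))
tx=q.x
print("mat corner check z3", bp(T,c1([(54,22),(330,32),(290,552),(6,542)]),3))
for n,f in(("t",T),("s",S)):
    img=cv2.convertScaleAbs(f["img"][:,:,::-1],alpha=1.5).copy()
    for b,p,z0 in((box(0,150,-135,135,54,62),tx,tx[3]),(box(0,155,-135,135,30,36),tx,tx[3])):
        v,e=b;v=tf(v,p[0],p[1],z0,p[2]);draw(f,img,[(v[i],v[j]) for i,j in e])
    o=cv2.resize(img[90:190,270:390],None,fx=6,fy=6,interpolation=2) if n=="t" else cv2.resize(img[200:320,195:355],None,fx=5,fy=5,interpolation=2)
    cv2.imwrite(f"pics/ov2_{n}.png",o)
E
python3 fit.py | sed -n '/free/,$p'
```

```text
----free z
[652.07455372 -12.9879011 ] 0.5155442162066648 -8.654688070989959 14.647308679857936
[[-1.   1.8]
 [-0.3  1. ]
 [-0.6  1. ]
 [ 0.   0.3]
 [-2.2 -0.1]
 [ 1.2 -1.2]
 [ 0.6  1. ]
 [-0.7  1.3]
 [-3.6  0.8]
 [-1.7 -1.2]
 [-0.1 -4.5]]
mat corner check z3 [[645.21568453 446.26489136   3.        ]
 [636.28603406 296.09662799   3.        ]
 [359.27698346 310.71274846   3.        ]
 [367.14351402 458.72311616   3.        ]]
```

```bash
sleep 0
```

```text
(no output)
```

View pics/ov2_t.png

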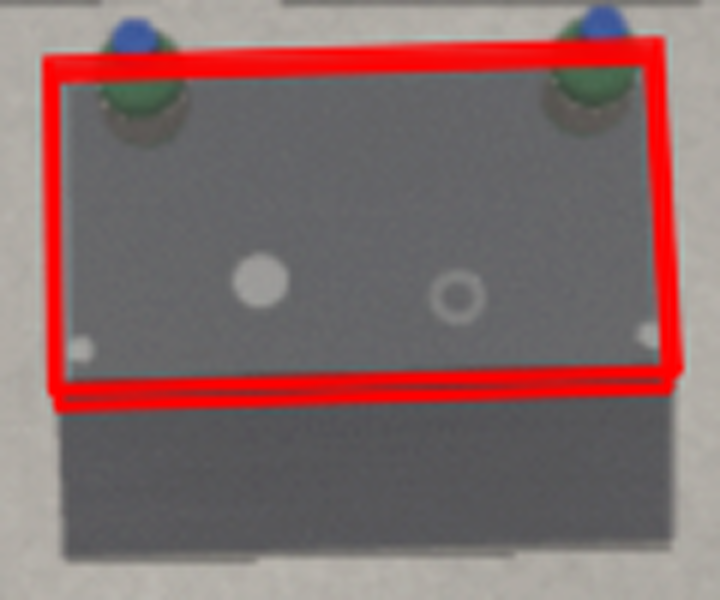

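View pics/ov2_s.png

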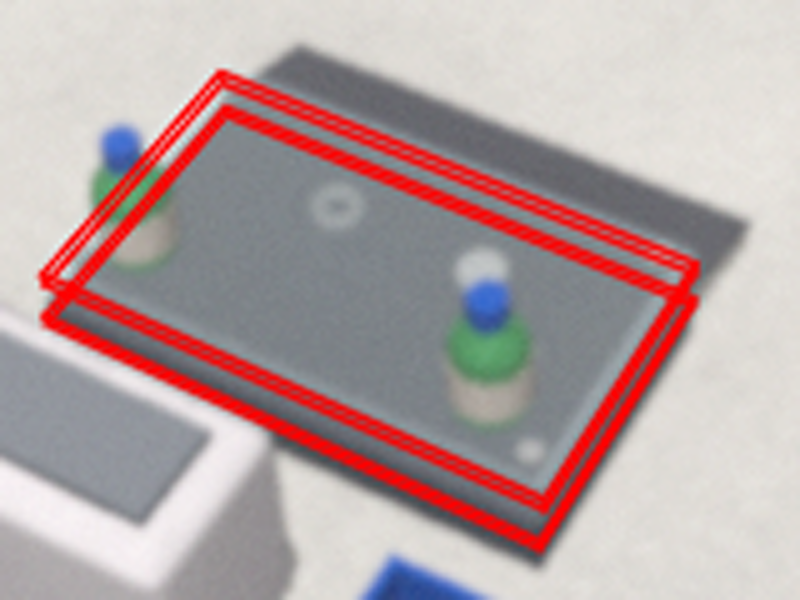

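```bash
python3 - <<'E'
from h import *
from workcell import env
from scipy.spatial.transform import Rotation as Ro
s=env.state(); R=Ro.from_euler("xyz",s["ee_rot"],degrees=True).as_matrix()
print(np.round(R,3), "jaw yaw",np.degrees(np.arctan2(R[1,1],R[0,1])))
for n in("top","scene"):
    f=pickle.load(open(n+"0.pkl","rb"));A,_=cv2.Rodrigues(f["rvec"]);print(n,-A.T@f["tvec"].ravel())
f=pickle.load(open("top0.pkl","rb"))
print(pj(f,[(652,-13,36),(652,-13,54),(652,-13,62),(807,-13,36),(802,-13,62)]))
a=f["img"].mean(2)
for c in(300,330,360): print(c,a[92:104,c].round().astype(int), a[145:160,c].round().astype(int), a[176:190,c].round().astype(int))
E
```

```text
[[ 0.     0.45  -0.893]
 [-0.    -0.893 -0.45 ]
 [-1.     0.    -0.   ]] jaw yaw -63.25698694092761
top [ 343.27488162   21.96358023 1085.52268805]
scene [1325.81166658  426.30102243  947.40452459]
[[330.18840046 154.46868992]
 [330.36812583 152.4854149 ]
 [330.44992709 151.58271673]
 [328.7118705   98.90740511]
 [328.9796401   96.57765361]]
300 [113 114 113 113 112 110 113  97  76  64  61  57] [69 68 69 68 68 69 69 66 50 45 45 47 56 57 58] [ 59  58  60  61  59  61  76  86 112 116 116 116 114 116]
330 [113 115 116 114 116 118 120 105  86  78  70  68] [69 68 69 68 69 68 66 52 46 45 45 55 58 58 57] [ 60  57  59  60  61  69  84 112 115 116 117 115 115 116]
360 [114 112 113 116 119 122 110  90  75  69  66  65] [69 69 69 70 69 67 51 46 45 45 48 56 58 58 58] [ 58  59  59  59  67  83 109 114 113 113 111 109 112 113]
```

{"op": "arm_command", "data": {"deltas": [[1,[151,871,-65],2.74],[1,[151,871,-65],2.74],[1,[151,871,-65],2.74],[1,[151,871,-65],2.74],[1,[151,871,-65],2.74],[1,[151,871,-65],2.74],[1,[151,871,-65],2.74],[1,[151,871,-65],2.74],[1,[151,871,-65],2.74],[1,[151,871,-65],2.74],[1,[151,871,-65],2.74],[1,[151,871,-65],2.74],[1,[151,871,-65],2.74],[1,[151,871,-65],2.74],[1,[151,871,-65],2.74],[1,[151,871,-65],2.74],[1,[151,871,-65],2.74],[1,[151,871,-65],2.74],[1,[151,871,-65],2.74],[1,[151,871,-65],2.74]]}}

```text
time_s: 2.9
ee_pos: [409.6, 358.4, 159.5]
ee_rot: [-142.3, 90.0, -138.5]
force: [-0.4, -0.7, -0.9]
gripper_width: 91.4
```

{"op": "arm_command", "data": {"deltas": [[1,[0,-1,-40],0],[1,[0,-1,-80],0],[1,[0,-1,-95],0],[1,[0,-1,-104.5],0],[1,[0,-1,-104.5],0],[1,[0,-1,-104.5],0]]}}

```text
time_s: 3.5
ee_pos: [410.5, 356.7, 56.5]
ee_rot: [38.6, 89.9, 42.3]
force: [0.1, -0.3, 0.9]
gripper_width: 91.0
```

```bash
python3 - <<'E'
from workcell import env,cams
import cv2
print(env.state()["ee_pos"],env.state()["force"])
f=cams.grab_frame("scene");cv2.imwrite("pics/s1.png",cv2.resize(f["img"][150:300,390:530,::-1],None,fx=4,fy=4,interpolation=2))
E
```

```text
[410.45018629 356.71192624  56.49091378] [ 0.14325158 -0.34738181  0.91928909]
```

View pics/s1.png

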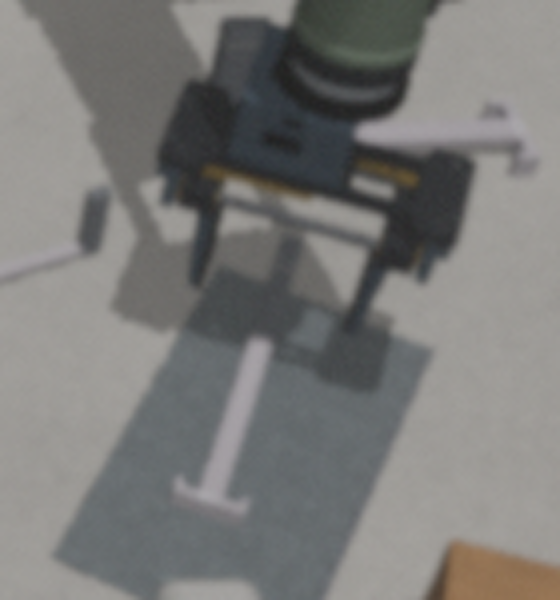

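The fingers straddle the handle, which sits at about (285,265) in the crop, centred between them. Closing firmly.

{"op": "arm_command", "data": {"deltas": [[0,[0,0,0],0],[0,[0,0,0],0],[0,[0,0,0],0],[0,[0,0,0],0],[0,[0,0,0],0],[0,[0,0,0],0],[0,[0,0,0],0],[0,[0,0,0],0]], "grip_force": 60}}

```text
time_s: 4.35
ee_pos: [409.8, 356.5, 55.5]
ee_rot: [102.7, 90.0, 106.4]
force: [0.2, -0.6, 0.3]
gripper_width: 30.2
```

{"op": "arm_command", "data": {"deltas": [[0,[0,0,30],0],[0,[0,0,60],0],[0,[0,0,90],0],[0,[0,0,90],0],[0,[0,0,90],0]]}}

```text
time_s: 4.85
ee_pos: [409.8, 356.5, 145.8]
ee_rot: [41.0, 89.9, 44.7]
force: [-0.2, 0.5, 0.9]
gripper_width: 0.4
```

```bash
python3 - <<'E'
from workcell import env,cams
import cv2,pickle
print(env.state())
for n in("scene","top"):
    f=cams.grab_frame(n);pickle.dump(f,open(n+"1.pkl","wb"))
    c=f["img"][110:260,390:530,::-1] if n=="scene" else f["img"][170:300,130:260,::-1]
    cv2.imwrite(f"pics/{n}2.png",cv2.resize(c,None,fx=4,fy=4,interpolation=2))
E
```

```text
{'time_s': 4.85, 'qpos': array([ 3.98076507e+01,  1.90779579e+01,  1.00731302e+02,  5.93604506e-03,
        6.01306347e+01, -5.39288048e+01]), 'qvel': array([ 0.01035395,  1.38920198,  2.01843132,  0.02230339, -0.00913378,
       -0.08829009]), 'effort': array([ 2.12056082e-03, -4.09563947e+01, -2.18426710e+01,  1.53680990e-02,
        2.99059635e-02,  5.46525516e-04]), 'ee_pos': array([409.80451   , 356.53702963, 145.77111851]), 'ee_rot': array([40.96906048, 89.93967403, 44.70256238]), 'force': array([-0.22498981,  0.49342728,  0.87440932]), 'torque': array([ 0.10784556, -0.13295801, -0.04599783]), 'gripper_width': 0.3909625418961572}
```

View pics/scene2.png

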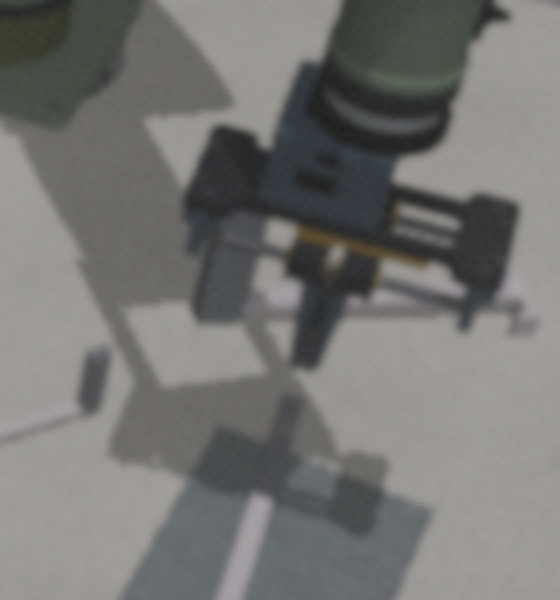

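View pics/top2.png

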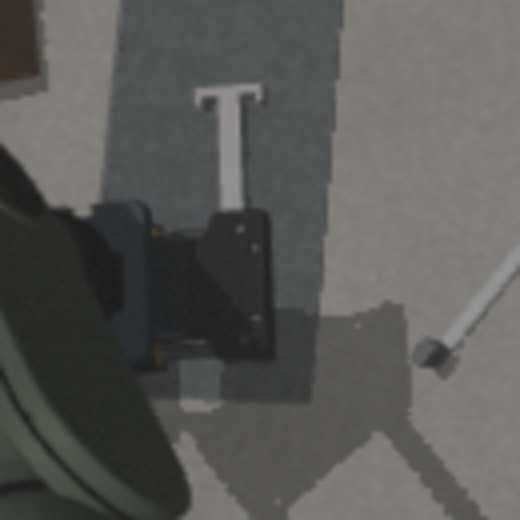

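I lifted before the jaws had finished closing (30 mm at 0.85 s). The probe still stands where it was: its blade in the crop is at (195–265, 90), the same spot as before. Repeating with a longer close.

{"op": "arm_command", "data": {"deltas": [[1,[0,0,0],0],[1,[0,0,0],0],[1,[0,0,0],0],[1,[0,0,0],0],[1,[0,0,0],0],[1,[0,0,0],0],[1,[0,0,0],0],[1,[0,0,0],0],[1,[0,0,0],0],[1,[0,0,0],0],[1,[0,0,0],0],[1,[0,0,0],0]]}}

```text
time_s: 6.15
ee_pos: [409.8, 356.5, 145.5]
ee_rot: [84.6, 90.0, 88.4]
force: [-0.4, -0.7, 0.2]
gripper_width: 90.5
```

{"op": "arm_command", "data": {"deltas": [[1,[0,0,-40],0],[1,[0,0,-75],0],[1,[0,0,-90.5],0],[1,[0,0,-90.5],0],[0,[0,0,-90.5],0],[0,[0,0,-90.5],0],[0,[0,0,-90.5],0],[0,[0,0,-90.5],0],[0,[0,0,-90.5],0],[0,[0,0,-90.5],0],[0,[0,0,-90.5],0],[0,[0,0,-90.5],0],[0,[0,0,-90.5],0],[0,[0,0,-90.5],0],[0,[0,0,-90.5],0],[0,[0,0,-90.5],0],[0,[0,0,-90.5],0],[0,[0,0,-90.5],0],[0,[0,0,-90.5],0]], "grip_force": 60}}

```text
time_s: 8.05
ee_pos: [409.8, 356.5, 54.9]
ee_rot: [154.0, 90.0, 157.7]
force: [-0.1, -0.2, -1.3]
gripper_width: 13.9
```

{"op": "arm_command", "data": {"deltas": [[0,[0,0,15],0],[0,[0,0,40],0],[0,[0,0,80],0],[0,[0,0,80],0],[0,[15,-40,80],-0.03],[0,[30,-80,80],-0.061],[0,[45,-130,80],-0.061],[0,[52,-180,80],-0.061],[0,[52,-230,80],-0.061],[0,[52,-280,80],-0.061],[0,[52,-330,80],-0.061],[0,[52,-380,80],-0.061],[0,[52,-420,80],-0.061],[0,[52,-445,80],-0.061],[0,[52,-456,80],-0.061],[0,[52,-456,80],-0.061],[0,[52,-456,80],-0.061]]}}

```text
time_s: 9.75
ee_pos: [461.4, -98.6, 134.5]
ee_rot: [135.9, 89.9, 136.1]
force: [0.5, -0.2, -1.6]
gripper_width: 13.7
```

```bash
python3 - <<'E'
from workcell import env,cams
import cv2,pickle
s=env.state();print(s)
for n in("scene","top"):
    f=cams.grab_frame(n);pickle.dump(f,open(n+"2.pkl","wb"))
    c=f["img"][170:320,190:350,::-1] if n=="scene" else f["img"][90:250,260:420,::-1]
    cv2.imwrite(f"pics/{n}3.png",cv2.resize(cv2.convertScaleAbs(c,alpha=1.5),None,fx=3.7,fy=3.7,interpolation=2))
E
```

```text
{'time_s': 9.75, 'qpos': array([-1.34867504e+01,  1.38531163e+01,  1.10423768e+02,  4.88650948e-02,
        5.57920897e+01, -1.03762188e+02]), 'qvel': array([ 1.07579813, -0.24920664, -0.03907773,  0.0326225 ,  0.04644316,
       -0.12332741]), 'effort': array([-7.50250909e-01, -3.38855088e+01, -2.02212596e+01, -8.24384415e-02,
        5.19368739e-03, -3.53144096e-03]), 'ee_pos': array([461.4193876 , -98.6025462 , 134.54970278]), 'ee_rot': array([135.89584395,  89.92006791, 136.14378497]), 'force': array([ 0.5055152 , -0.22027773, -1.57822473]), 'torque': array([ 0.12414431, -0.12960146, -0.04139037]), 'gripper_width': 13.668152803721778}
```

View pics/scene3.png

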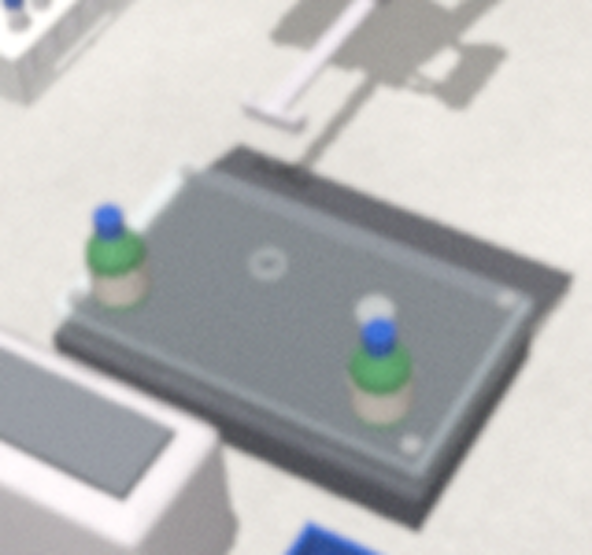

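View pics/top3.png

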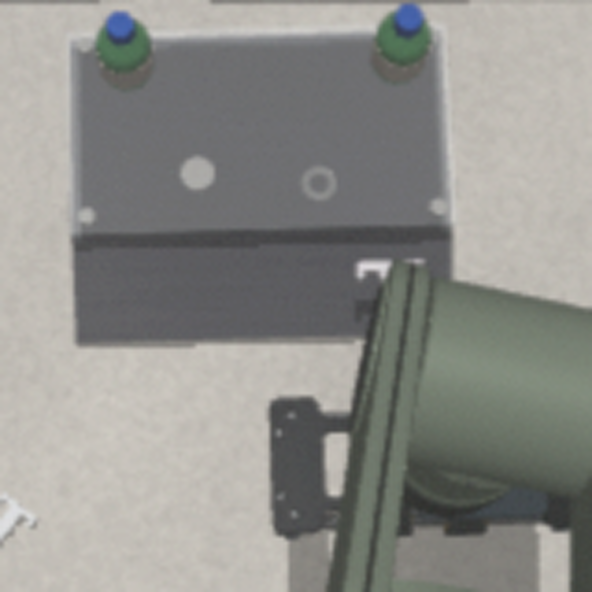

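```bash
cat > ov.py <<'E'
from h import *
from workcell import env
# overlay predicted blade; TCP->probe: origin offset
def blade(s,dz=-51.9):
    from scipy.spatial.transform import Rotation as Ro
    R=Ro.from_euler("xyz",s["ee_rot"],degrees=True).as_matrix(); a=np.arctan2(R[1,1],R[0,1])-np.pi/2
    p=s["ee_pos"]; return np.array([p[0],p[1],p[2]+dz]),a
def bpts(o,a,M):
    c,sn=np.cos(a),np.sin(a);M=np.asarray(M,float)
    return np.c_[o[0]+c*M[:,0]-sn*M[:,1],o[1]+sn*M[:,0]+c*M[:,1],o[2]+M[:,2]]
E
python3 - <<'E'
from ov import *
s=env.state();o,a=blade(s);print(o,np.degrees(a))
M=[(156,22,13),(156,-22,13),(156,22,0),(156,-22,0)]
print("blade",bpts(o,a,[(150,0,0)]))
T=pickle.load(open("top2.pkl","rb"));S=pickle.load(open("scene2.pkl","rb"))
print("top crop",(pj(T,bpts(o,a,M))-[260,90]+.5)*3.7);print("scene crop",(pj(S,bpts(o,a,M))-[190,170]+.5)*3.7)
for f,n,(x0,y0),w in((T,"t4",(340,145),50),(S,"s4",(245,185),60)):
    cv2.imwrite(f"pics/{n}.png",cv2.resize(cv2.convertScaleAbs(f["img"][y0:y0+40,x0:x0+w,::-1],alpha=1.5),None,fx=10,fy=10,interpolation=2))
    print(n,(pj(f,bpts(o,a,M))-[x0,y0]+.5)*10)
E
```

```text
[461.62965755 -98.22478936  82.87877346] 0.33124546166684155
blade [[611.62715078 -97.3575956   82.87877346]]
top crop [[358.61396441 262.79750976]
 [424.55980453 261.05996067]
 [356.91723101 267.99737319]
 [422.04786898 266.28106497]]
scene crop [[294.59277475 123.95923427]
 [239.44086996 102.63864934]
 [295.7587676  137.60371522]
 [240.99402721 116.2751914 ]]
t4 [[169.22693085 160.2635399 ]
 [347.45893117 155.56746127]
 [164.64116488 174.31722483]
 [340.66991617 169.67855397]]
s4 [[246.19668853 185.02495747]
 [ 97.13748638 127.40175497]
 [249.34802055 221.90193302]
 [101.33520869 164.25727404]]
```

```bash
sleep 0
```

```text
(no output)
```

View pics/s4.png

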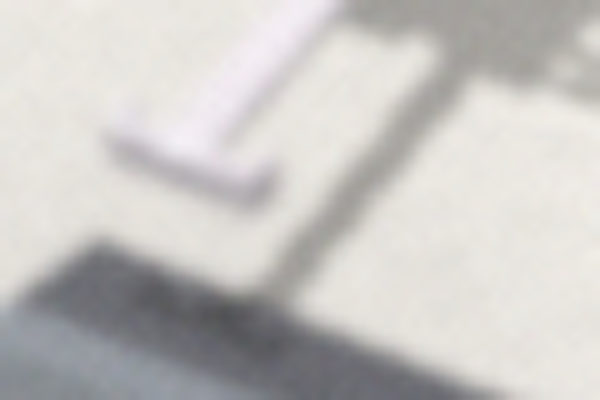

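View pics/t4.png

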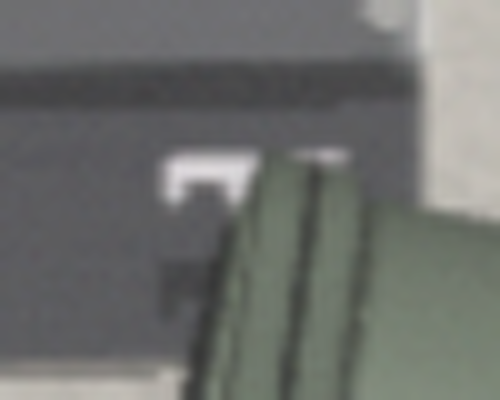

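```bash
python3 - <<'E'
from ov import *
s=env.state();o,a=blade(s)
M=[(156,22,13),(156,-22,13),(156,-22,0),(156,22,0),(150,22,13),(150,-22,13),(144,22,13),(144,-22,13)]
p=np.load("poses.npy")
outs=[]
for fn,P in(("scene0",bpts([p[0],p[1],3],p[2],M)),("scene2",bpts(o,a,M))):
    f=pickle.load(open(fn+".pkl","rb"));u=pj(f,P);c=np.round(u.mean(0)).astype(int)
    x0,y0=c-[18,16];k=16
    im=cv2.resize(cv2.convertScaleAbs(f["img"][y0:y0+32,x0:x0+25+0,::-1],alpha=1.5),None,fx=k,fy=k,interpolation=2)
    v=np.round((u-[x0,y0]+.5)*k).astype(np.int32)
    cv2.polylines(im,[v[:4]],True,(0,0,255),1)
    cv2.polylines(im,[v[[0,4,6]]],False,(255,0,0),1);cv2.polylines(im,[v[[1,5,7]]],False,(255,0,0),1)
    outs.append(im)
cv2.imwrite("pics/cmp.png",np.hstack(outs)); print(outs[0].shape)
E
```

```text
(512, 400, 3)
```

View pics/cmp.png

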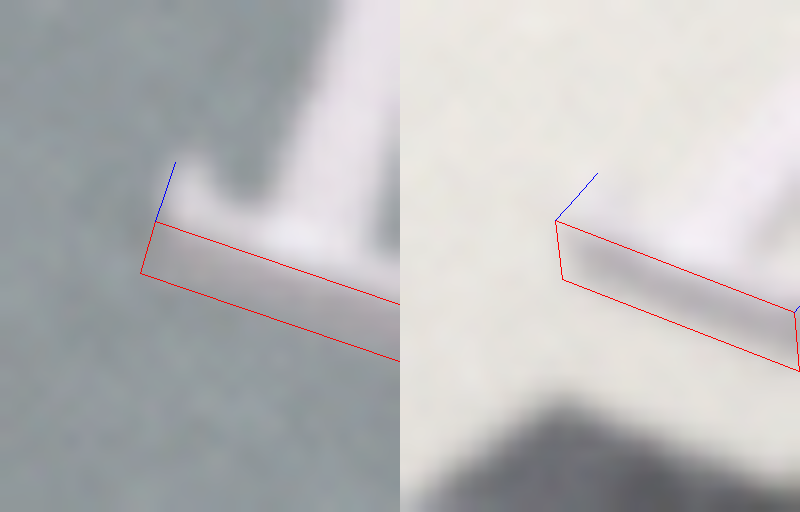

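{"op": "arm_command", "data": {"deltas": [[0,[8,-2,-20],0],[0,[14,-2,-38],0],[0,[14,-2,-43],0],[0,[20,-2,-44],0],[0,[27,-2,-45],0],[0,[30,-2,-45],0],[0,[30,-2,-45],0]]}}

```text
time_s: 10.55
ee_pos: [492.9, -101.5, 90.6]
ee_rot: [-9.8, 89.9, -9.5]
force: [-0.6, -0.7, -1.2]
gripper_width: 13.5
```

{"op": "arm_command", "data": {"deltas": [[0,[0,0,-0.5],0],[0,[0,0,-0.5],0]]}}

```text
time_s: 10.75
ee_pos: [491.5, -101.5, 89.6]
ee_rot: [126.5, 90.0, 126.8]
force: [-0.4, 0.8, -1.8]
gripper_width: 13.8
```

{"op": "arm_command", "data": {"deltas": [[0,[0,0,-0.5],0],[0,[0,0,-0.5],0]]}}

```text
time_s: 10.95
ee_pos: [491.6, -101.5, 89.0]
ee_rot: [138.2, 90.0, 138.5]
force: [0.4, 1.4, -1.1]
gripper_width: 13.7
```

{"op": "arm_command", "data": {"deltas": [[0,[0,0,-0.4],0],[0,[0,0,-0.8],0],[0,[0,0,-0.8],0]]}}

```text
time_s: 11.25
ee_pos: [491.7, -101.5, 88.1]
ee_rot: [138.0, 90.0, 138.2]
force: [0.6, 0.2, -1.5]
gripper_width: 13.7
```

{"op": "arm_command", "data": {"deltas": [[0,[0,0,-0.4],0],[0,[0,0,-0.4],0],[0,[0,0,-0.4],0]]}}

```text
time_s: 11.55
ee_pos: [491.8, -101.5, 87.8]
ee_rot: [96.3, 90.0, 96.6]
force: [0.2, -0.4, -0.7]
gripper_width: 13.5
```

{"op": "arm_command", "data": {"deltas": [[0,[0,0,-0.4],0],[0,[0,0,-0.4],0],[0,[0,0,-0.4],0]]}}

```text
time_s: 11.85
ee_pos: [491.8, -101.5, 87.4]
ee_rot: [79.9, 90.0, 80.1]
force: [0.4, -0.0, -0.9]
gripper_width: 13.5
```

{"op": "arm_command", "data": {"deltas": [[0,[0,0,-0.5],0],[0,[0,0,-0.5],0],[0,[0,0,-0.5],0]]}}

```text
time_s: 12.15
ee_pos: [491.8, -101.5, 86.9]
ee_rot: [101.1, 90.0, 101.3]
force: [-0.2, -0.1, -1.0]
gripper_width: 13.6
```

```bash
python3 -c "
from workcell import env;s=env.state();print(s['ee_pos'],s['force'],s['torque'])"
```

```text
[ 491.7590152  -101.47548552   86.87793418] [-0.21568531 -0.11040985 -0.97157473] [ 0.09317842 -0.07039269 -0.03987282]
```

{"op": "arm_command", "data": {"deltas": [[0,[0,0,-0.5],0],[0,[0,0,-0.5],0],[0,[0,0,-0.5],0]]}}

```text
time_s: 12.45
ee_pos: [491.8, -101.5, 86.4]
ee_rot: [51.8, 90.0, 52.1]
force: [-0.5, 0.2, -1.8]
gripper_width: 13.6
```

```bash
python3 -c "
from workcell import env;s=env.state();print(s['ee_pos'],s['force'],s['torque'])"
```

```text
[ 491.79126892 -101.50498645   86.38120047] [-0.50707303  0.19308962 -1.79306239] [ 0.14417667 -0.10389061 -0.05062314]
```

{"op": "arm_command", "data": {"deltas": [[0,[0,0,-0.5],0],[0,[0,0,-0.5],0],[0,[0,0,-0.5],0]]}}

```text
time_s: 12.75
ee_pos: [491.8, -101.5, 85.8]
ee_rot: [108.2, 90.0, 108.4]
force: [-0.3, 0.9, -0.7]
gripper_width: 13.6
```

```bash
python3 -c "
from workcell import env;s=env.state();print(s['ee_pos'],s['force'],s['torque'])"
```

```text
[ 491.76481916 -101.48248771   85.84821003] [-0.25826791  0.9181655  -0.7390602 ] [ 0.06378792 -0.0634212  -0.03733923]
```

{"op": "arm_command", "data": {"deltas": [[0,[0,0,-0.5],0],[0,[0,0,-0.5],0],[0,[0,0,-0.5],0]]}}

```text
time_s: 13.05
ee_pos: [491.8, -101.5, 85.4]
ee_rot: [66.1, 90.0, 66.3]
force: [-0.0, -0.1, -1.1]
gripper_width: 13.5
```

```bash
python3 -c "
from workcell import env;s=env.state();print(s['ee_pos'],s['force'],s['torque'])"
```

```text
[ 491.79434741 -101.48234713   85.38684986] [-0.00165754 -0.11328988 -1.06322608] [ 0.08747911 -0.07527069 -0.03347932]
```

{"op": "arm_command", "data": {"deltas": [[0,[0,0,-0.5],0],[0,[0,0,-0.5],0],[0,[0,0,-0.5],0]]}}

```text
time_s: 13.35
ee_pos: [491.8, -101.5, 85.1]
ee_rot: [3.3, 90.0, 3.5]
force: [-1.5, -0.0, 1.8]
gripper_width: 13.9
```

```bash
python3 - <<'E'
from ov import *
from workcell import cams
s=env.state();print(s['ee_pos'],s['force'],s['torque'])
o,a=blade(s)
M=[(156,22,13),(156,-22,13),(156,-22,0),(156,22,0),(150,22,13),(150,-22,13),(144,22,13),(144,-22,13)]
outs=[]
for n in("scene","top"):
    f=cams.grab_frame(n);pickle.dump(f,open(n+"3.pkl","wb"));u=pj(f,bpts(o,a,M));c=np.round(u.mean(0)).astype(int)
    x0,y0=c-[25,20];k=10
    im=cv2.resize(cv2.convertScaleAbs(f["img"][y0:y0+50,x0:x0+40,::-1],alpha=1.6),None,fx=k,fy=k,interpolation=2)
    print((u-[x0,y0]+.5)*k)
    outs.append(im)
cv2.imwrite("pics/c5.png",np.hstack(outs))
E
```

```text
[ 491.78822344 -101.5286711    85.09001011] [-1.45856613 -0.03473444  1.83594803] [ 0.11502729 -0.18709846  0.00067958]
[[312.8829369  234.42053656]
 [166.75590319 174.89647922]
 [171.3600478  209.74511197]
 [316.47669223 269.2475604 ]
 [325.53122338 219.07788573]
 [179.69118018 159.91845729]
 [338.10344412 203.82840076]
 [192.5500277  145.03025425]]
[[171.80524732 189.21345347]
 [341.07728204 185.01961162]
 [334.81904609 199.13966499]
 [167.53531678 203.2847034 ]
 [172.74158964 211.51030423]
 [342.17905888 207.31258883]
 [173.67949751 233.85108108]
 [343.28261007 229.64948341]]
```

View pics/c5.png

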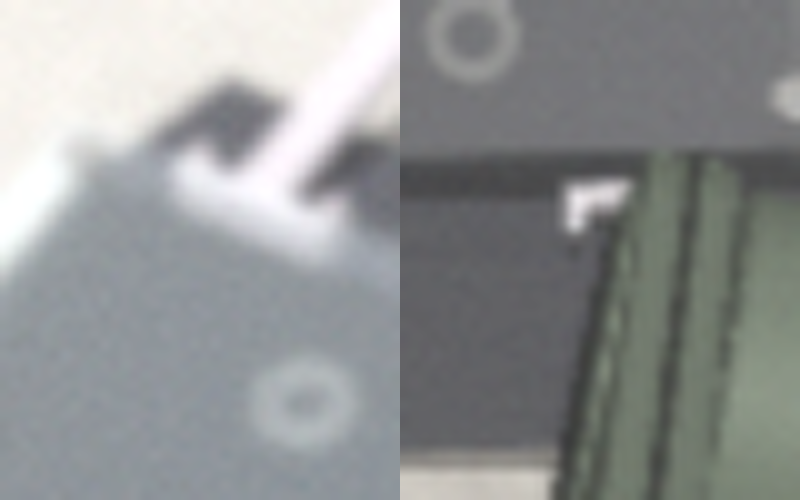

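{"op": "arm_command", "data": {"deltas": [[0,[0,0,1.5],0],[0,[0,0,3.1],0],[0,[0,0,3.1],0],[0,[4,0,3.1],0],[0,[8,0,3.1],0],[0,[12,0,3.1],0],[0,[12,0,3.1],0]]}}

```text
time_s: 14.15
ee_pos: [504.6, -101.6, 87.9]
ee_rot: [-3.6, 90.0, -3.3]
force: [0.4, -0.8, -0.9]
gripper_width: 13.7
```

```bash
python3 -c "
from workcell import env;s=env.state();print(s['ee_pos'],s['force'],s['torque'])"
```

```text
[ 504.64185995 -101.55859173   87.93529265] [ 0.4153406  -0.80803249 -0.87224511] [ 0.14824432 -0.10366595  0.04796274]
```

Free under the shelf edge. Going in.

{"op": "arm_command", "data": {"deltas": [[0,[6,0,0],0],[0,[12,0,0],0],[0,[19,0,0],0],[0,[26,0,0],0],[0,[33,0,0],0],[0,[40,0,0],0],[0,[47,0,0],0],[0,[54,0,0],0],[0,[60,0,0],0],[0,[64,0,0],0],[0,[64,0,0],0]]}}

```text
time_s: 15.25
ee_pos: [568.3, -101.5, 87.9]
ee_rot: [1.4, 90.0, 1.7]
force: [-0.5, 0.1, -1.1]
gripper_width: 13.7
```

```bash
python3 - <<'E'
from ov import *
from workcell import cams
s=env.state();print(s['ee_pos'],s['force'],s['torque'])
o,a=blade(s)
M=[(156,22,13),(156,-22,13),(156,-22,0),(156,22,0),(144,22,13),(144,-22,13)]
outs=[]
for n in("scene","top"):
    f=cams.grab_frame(n);pickle.dump(f,open(n+"3.pkl","wb"));u=pj(f,bpts(o,a,M));c=np.round(u.mean(0)).astype(int)
    x0,y0=c-([15,15] if n=="scene" else [25,15]);k=10
    im=cv2.resize(cv2.convertScaleAbs(f["img"][y0:y0+50,x0:x0+40,::-1],alpha=1.6),None,fx=k,fy=k,interpolation=2)
    print((u-[x0,y0]+.5)*k)
    outs.append(im)
cv2.imwrite("pics/c6.png",np.hstack(outs))
E
```

```text
[ 568.34238557 -101.51595965   87.93462697] [-0.46402721  0.11936983 -1.11993653] [ 0.11910942 -0.09603762  0.00966135]
[[222.51284049 190.6177762 ]
 [ 72.46603311 126.15217722]
 [ 78.60661439 160.98089135]
 [227.58928821 225.38250519]
 [249.82541944 157.51485078]
 [100.36155219  93.86833704]]
[[171.93848216 134.73252253]
 [339.54677666 130.54367381]
 [333.48664513 147.83215007]
 [167.82704029 151.97308177]
 [173.79129344 178.36749541]
 [341.72704194 174.17091475]]
```

View pics/c6.png

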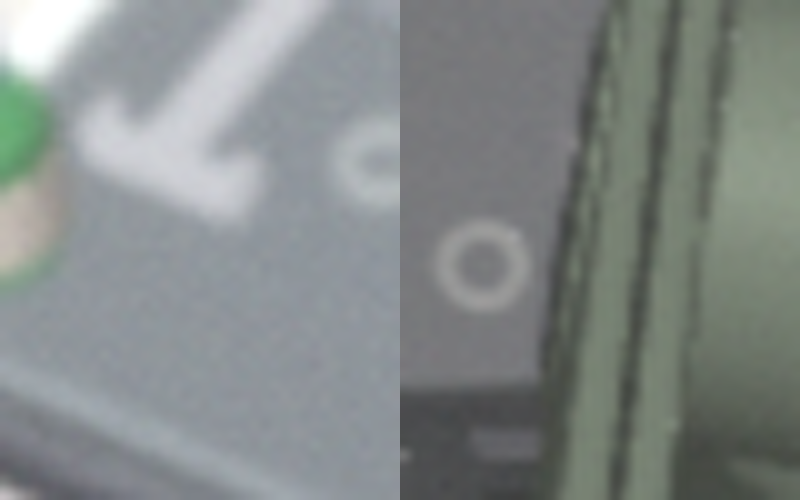

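```bash
python3 - <<'E'
from ov import *
s=env.state();o,a=blade(s)
S=pickle.load(open("scene3.pkl","rb"))
M=[(156,22,13),(156,-22,13),(156,-22,0),(156,22,0),(144,22,13),(144,-22,13)]
u=pj(S,bpts(o,a,M));c=np.round(u.mean(0)).astype(int)-[15,15]
g=lambda L:(np.array(L,float))/10-.5+c
print("washer scene",bp(S,g([(380,166)]),41)); print("blade far L/R top corners, ear tips",bp(S,g([(72,160),(240,212),(262,165),(95,100)]),49.5), bpts(o,a,M))
im=cv2.resize(cv2.convertScaleAbs(S["img"][c[1]-5:c[1]+40,c[0]-10:c[0]+65,::-1],alpha=1.6),None,fx=10,fy=10,interpolation=2)
cv2.imwrite("pics/c7.png",im)
T=pickle.load(open("top3.pkl","rb"));u=pj(T,bpts(o,a,M));c=np.round(u.mean(0)).astype(int)-[25,15]
print("washer top",bp(T,np.array([[82,265]])/10-.5+c,41))
E
```

```text
washer scene [[692.7183089  -51.58692816  41.        ]]
blade far L/R top corners, ear tips [[ 732.66860127 -114.17622722   49.5       ]
 [ 727.05310343  -68.96224299   49.5       ]
 [ 712.01139275  -72.54325602   49.5       ]
 [ 713.87895347 -120.43659432   49.5       ]] [[ 723.42166156  -78.80009444   48.95792608]
 [ 723.6062105  -122.79970742   48.95792608]
 [ 723.6062105  -122.79970742   35.95792608]
 [ 723.42166156  -78.80009444   35.95792608]
 [ 711.42176711  -78.85042597   48.95792608]
 [ 711.60631605 -122.85003895   48.95792608]]
washer top [[691.78426383 -54.68720629  41.        ]]
```

View pics/c7.png

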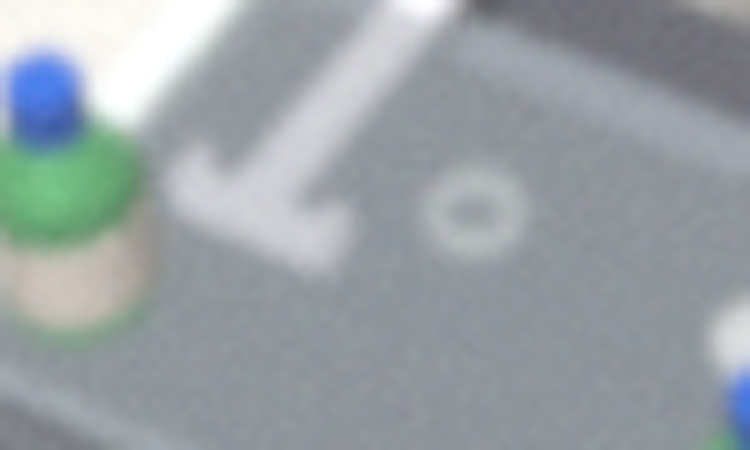

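{"op": "arm_command", "data": {"deltas": [[0,[0,0,-0.6],0],[0,[0,0,-1.2],0],[0,[0,0,-1.6],0],[0,[0,0,-1.6],0]]}}

```text
time_s: 15.75
ee_pos: [567.7, -101.5, 86.7]
ee_rot: [3.3, 90.0, 3.5]
force: [-0.0, 0.6, 0.9]
gripper_width: 13.5
```

```bash
cat > st.py <<'E'
from workcell import env;s=env.state();print(s['time_s'],s['ee_pos'].round(2),s['force'].round(2),s['torque'].round(3))
E
python3 st.py
```

```text
15.75 [ 567.72 -101.52   86.66] [-0.04  0.57  0.88] [ 0.074 -0.146  0.012]
```

{"op": "arm_command", "data": {"deltas": [[0,[0,0,-0.4],0],[0,[0,0,-0.4],0],[0,[0,0,-0.4],0]]}}

```text
time_s: 16.05
ee_pos: [567.7, -101.5, 86.4]
ee_rot: [-5.3, 90.0, -5.1]
force: [-3.0, 0.7, 5.0]
gripper_width: 13.7
```

```bash
python3 st.py
```

```text
16.05 [ 567.73 -101.54   86.42] [-2.95  0.67  4.96] [ 0.068 -0.182  0.006]
```

{"op": "arm_command", "data": {"deltas": [[0,[0,0,-0.4],0],[0,[0,0,-0.4],0],[0,[0,0,-0.4],0]]}}

```text
time_s: 16.35
ee_pos: [567.7, -101.6, 86.3]
ee_rot: [-7.0, 90.0, -6.7]
force: [-5.4, 0.3, 7.4]
gripper_width: 13.7
```

```bash
python3 st.py
```

```text
16.35 [ 567.7  -101.56   86.3 ] [-5.43  0.26  7.4 ] [ 0.151 -0.154  0.042]
```

{"op": "arm_command", "data": {"deltas": [[0,[-0.5,0,0.7],0]]}}

```text
time_s: 16.45
ee_pos: [567.7, -101.6, 86.5]
ee_rot: [-2.7, 89.9, -2.4]
force: [0.0, 0.3, -0.3]
gripper_width: 13.9
```

```bash
python3 st.py
```

```text
16.45 [ 567.74 -101.55   86.53] [ 0.02  0.28 -0.31] [ 0.133 -0.243  0.019]
```

{"op": "arm_command", "data": {"deltas": [[0,[0,4,0],0],[0,[0,9,0],0],[0,[0,14,0],0],[0,[0,19,0],0]]}}

```text
time_s: 16.85
ee_pos: [567.8, -82.2, 86.4]
ee_rot: [-12.9, 89.9, -12.7]
force: [0.7, -1.8, 2.9]
gripper_width: 13.8
```

```bash
python3 st.py
```

```text
16.85 [567.78 -82.19  86.38] [ 0.74 -1.83  2.85] [-0.329 -0.628 -0.33 ]
```

{"op": "arm_command", "data": {"deltas": [[0,[0,5,0.1],0],[0,[0,10,0.1],0],[0,[0,15,0.1],0],[0,[0,20,0.1],0],[0,[0,24,0.1],0],[0,[0,24,0.1],0]]}}

```text
time_s: 17.45
ee_pos: [567.4, -57.9, 86.5]
ee_rot: [49.0, 90.0, 49.2]
force: [0.9, -0.3, 2.5]
gripper_width: 13.8
```

```bash
python3 st.py; python3 - <<'E'
from ov import *
from workcell import cams
for n,(x0,y0,w,h) in(("scene",(225,205,75,50)),("top",(290,100,80,60))):
    f=cams.grab_frame(n);pickle.dump(f,open(n+"4.pkl","wb"))
    cv2.imwrite(f"pics/{n}8.png",cv2.resize(cv2.convertScaleAbs(f["img"][y0:y0+h,x0:x0+w,::-1],alpha=1.6),None,fx=10,fy=10,interpolation=2))
E
```

```text
17.45 [567.37 -57.87  86.48] [ 0.87 -0.32  2.5 ] [-0.101 -0.681 -0.12 ]
```

View pics/scene8.png

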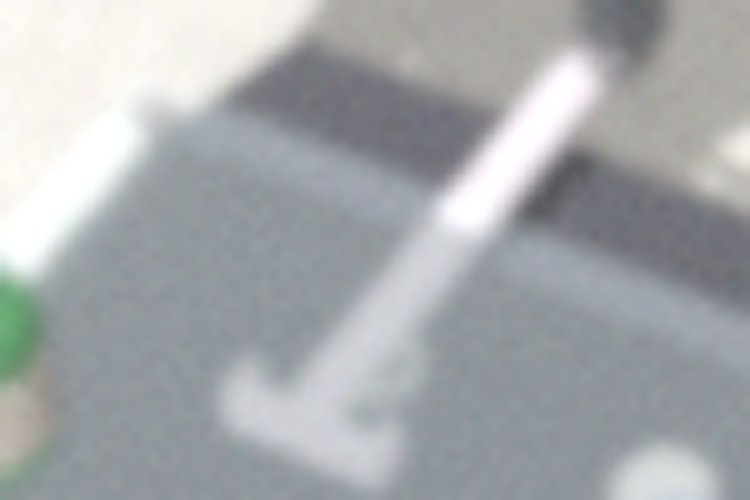

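View pics/top8.png

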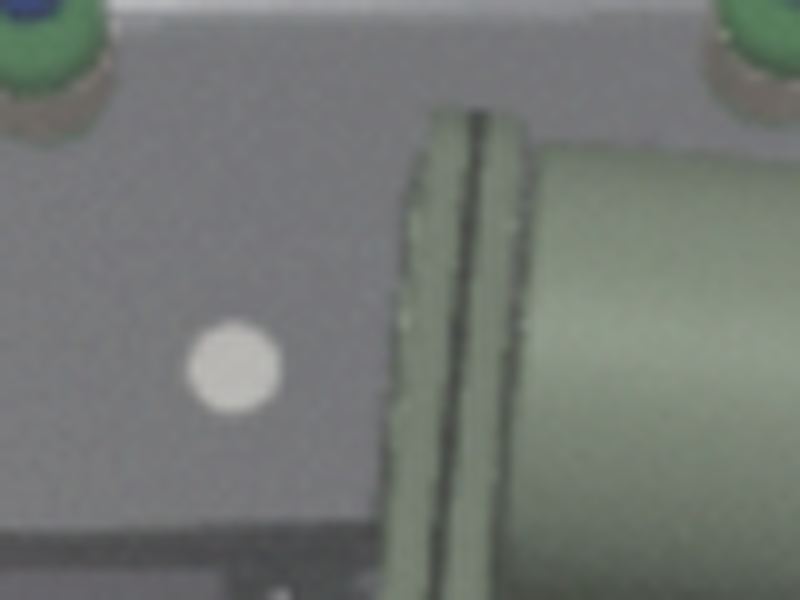

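```bash
python3 - <<'E'
from ov import *
S=pickle.load(open("scene4.pkl","rb"));g=lambda L:np.array(L,float)/10-.5+[225,205]
print("ears",bp(S,g([(245,358),(408,425)]),49)); print("far top corners",bp(S,g([(220,395),(388,470)]),49))
print("strip centre near blade/at shelf edge", bp(S,g([(318,375),(458,228)]),49))
print("washer orig px in crop",(pj(S,[(692,-53,41)])-[225,205]+.5)*10, "strip-blind pred")
th=np.linspace(0,2*np.pi,8,endpoint=False);print(((pj(S,np.c_[692+13*np.cos(th),-53+13*np.sin(th),42+0*th])-[225,205]+.5)*10).round())
E
```

```text
ears [[711.752856   -77.71101363  49.        ]
 [710.94719104 -31.38920764  49.        ]]
far top corners [[724.52209324 -76.48314287  49.        ]
 [725.08342273 -28.12337755  49.        ]]
strip centre near blade/at shelf edge [[707.89333167 -59.07711312  49.        ]
 [650.58514402 -54.63651978  49.        ]]
washer orig px in crop [[376.70213994 361.97633943]] strip-blind pred
[[348. 395.]
 [388. 398.]
 [421. 378.]
 [428. 348.]
 [405. 324.]
 [365. 321.]
 [332. 340.]
 [324. 371.]]
```

{"op": "arm_command", "data": {"deltas": [[0,[-3,0,0],0],[0,[-7,0,0],0],[0,[-11,0,0],0],[0,[-15,0,0],0],[0,[-20,0,0],0],[0,[-25,0,0],0]]}}

```text
time_s: 18.15
ee_pos: [541.9, -58.5, 86.4]
ee_rot: [14.5, 90.0, 14.7]
force: [1.3, -0.3, 1.3]
gripper_width: 13.3
```

```bash
python3 st.py
```

```text
18.15 [541.95 -58.51  86.44] [ 1.25 -0.28  1.25] [ 0.064 -0.98  -0.019]
```

{"op": "arm_command", "data": {"deltas": [[0,[-5,0,0],0],[0,[-10,0,0],0],[0,[-15,0,0],0],[0,[-20,0,0],0],[0,[-25,0,0],0]]}}

```text
time_s: 18.65
ee_pos: [516.9, -58.5, 86.4]
ee_rot: [14.5, 90.0, 14.7]
force: [2.2, -0.5, 1.6]
gripper_width: 13.6
```

```bash
python3 st.py
```

```text
18.65 [516.95 -58.5   86.44] [ 2.19 -0.49  1.59] [ 0.113 -1.017 -0.017]
```

{"op": "arm_command", "data": {"deltas": [[0,[-5,0,0],0],[0,[-10,0,0],0],[0,[-14,0,0],0],[0,[-18,0,0],0],[0,[-19,0,0],0]]}}

```text
time_s: 19.15
ee_pos: [497.9, -58.5, 86.4]
ee_rot: [68.0, 90.0, 68.2]
force: [2.3, -0.1, 0.9]
gripper_width: 13.9
```

```bash
python3 st.py;python3 - <<'E'
from ov import *
from workcell import cams
for n,(x0,y0,w,h) in(("scene",(235,190,75,50)),):
    f=cams.grab_frame(n);pickle.dump(f,open(n+"5.pkl","wb"))
    cv2.imwrite(f"pics/{n}9.png",cv2.resize(cv2.convertScaleAbs(f["img"][y0:y0+h,x0:x0+w,::-1],alpha=1.6),None,fx=10,fy=10,interpolation=2))
E
```

```text
19.15 [497.92 -58.48  86.45] [ 2.29 -0.09  0.88] [ 0.11  -1.026  0.03 ]
```

View pics/scene9.png

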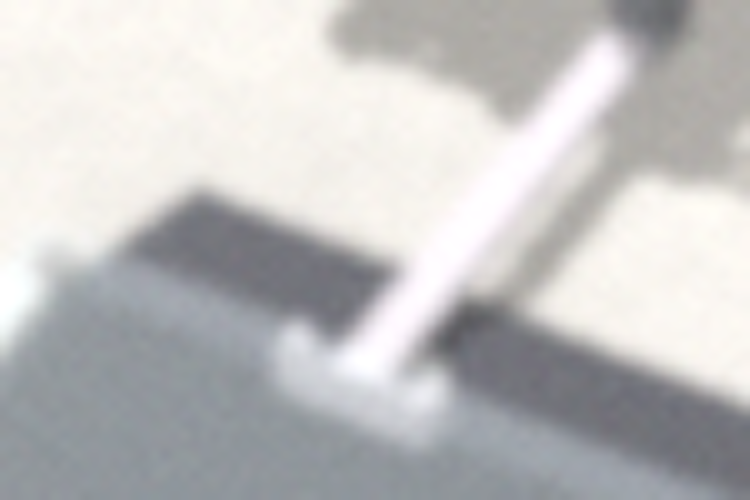

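```bash
python3 - <<'E'
from h import *
S=pickle.load(open("scene5.pkl","rb"))
cv2.imwrite("pics/sc9w.png",cv2.resize(cv2.convertScaleAbs(S["img"][190:290,210:340,::-1],alpha=1.6),None,fx=6,fy=6,interpolation=2))
E
```

```text
(no output)
```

View pics/sc9w.png

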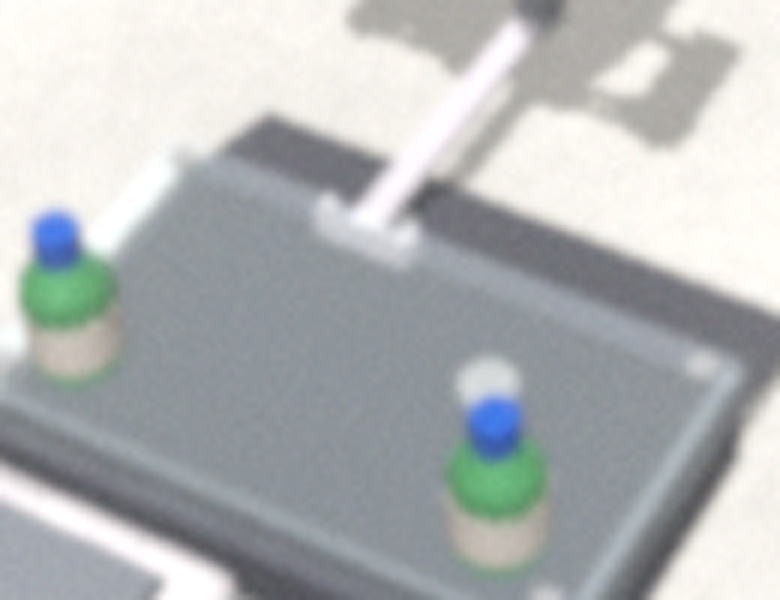

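{"op": "arm_command", "data": {"deltas": [[0,[-3,0,0],0],[0,[-5,0,0],0],[0,[-7,0,0],0]]}}

```text
time_s: 19.5
ee_pos: [489.2, -58.3, 85.5]
ee_rot: [172.4, 89.7, 172.7]
force: [0.2, -0.5, -1.0]
gripper_width: 13.9
```

```bash
python3 st.py
```

```text
19.5 [489.19 -58.28  85.45] [ 0.22 -0.55 -1.03] [ 0.102 -0.075  0.009]
```

{"op": "arm_command", "data": {"deltas": [[0,[0,0,-0.4],0],[0,[0,0,-0.4],0]]}}

```text
time_s: 19.7
ee_pos: [489.9, -58.4, 85.3]
ee_rot: [171.8, 89.8, 172.1]
force: [0.1, 0.3, -0.8]
gripper_width: 13.7
```

```bash
python3 st.py
```

```text
19.7 [489.92 -58.36  85.32] [ 0.06  0.28 -0.79] [ 0.087 -0.072 -0.005]
```

{"op": "arm_command", "data": {"deltas": [[0,[0,0,-0.4],0],[0,[0,0,-0.4],0]]}}

```text
time_s: 19.9
ee_pos: [491.1, -58.5, 85.4]
ee_rot: [164.2, 90.0, 164.5]
force: [0.0, -0.4, -0.9]
gripper_width: 14.0
```

```bash
python3 st.py
```

```text
19.9 [491.1  -58.47  85.36] [ 0.04 -0.38 -0.92] [ 0.092 -0.11   0.022]
```

{"op": "arm_command", "data": {"deltas": [[0,[0,0,-0.4],0],[0,[0,0,-0.4],0]]}}

```text
time_s: 20.1
ee_pos: [491.3, -58.5, 85.2]
ee_rot: [85.1, 90.0, 85.3]
force: [0.7, -0.0, -0.6]
gripper_width: 13.9
```

```bash
python3 st.py
```

```text
20.1 [491.29 -58.51  85.21] [ 0.68 -0.01 -0.61] [ 0.078 -0.068  0.007]
```

{"op": "arm_command", "data": {"deltas": [[0,[0,0,-0.4],0],[0,[0,0,-0.4],0]]}}

```text
time_s: 20.3
ee_pos: [491.3, -58.5, 85.0]
ee_rot: [18.0, 90.0, 18.3]
force: [-2.3, 0.0, 1.3]
gripper_width: 13.6
```

```bash
python3 st.py
```

```text
20.3 [491.27 -58.5   84.99] [-2.29  0.05  1.34] [ 0.076 -0.088 -0.01 ]
```

{"op": "arm_command", "data": {"deltas": [[0,[-3,0,-0.6],0],[0,[-6,0,-1.3],0],[0,[-10,0,-2.2],0],[0,[-10,0,-2.2],0],[0,[-10,0,-2.2],0]]}}

```text
time_s: 20.8
ee_pos: [481.1, -58.5, 82.5]
ee_rot: [124.2, 90.0, 124.5]
force: [-0.2, -0.8, -1.4]
gripper_width: 13.7
```

```bash
python3 st.py
```

```text
20.8 [481.12 -58.49  82.51] [-0.22 -0.79 -1.4 ] [ 0.095 -0.09  -0.014]
```

{"op": "arm_command", "data": {"deltas": [[0,[0,0,-0.5],0],[0,[0,0,-0.5],0]]}}

```text
time_s: 21.0
ee_pos: [481.5, -58.5, 82.1]
ee_rot: [8.2, 90.0, 8.4]
force: [-0.3, 0.5, -1.7]
gripper_width: 13.4
```

```bash
python3 st.py
```

```text
21.0 [481.46 -58.52  82.1 ] [-0.29  0.47 -1.73] [-0.021 -0.148 -0.039]
```

{"op": "arm_command", "data": {"deltas": [[0,[0,0,-0.5],0],[0,[0,0,-0.5],0]]}}

```text
time_s: 21.2
ee_pos: [481.5, -58.5, 81.8]
ee_rot: [3.4, 90.0, 3.6]
force: [-0.9, -0.8, 0.5]
gripper_width: 14.0
```

```bash
python3 st.py
```

```text
21.2 [481.46 -58.52  81.81] [-0.86 -0.81  0.55] [ 0.067 -0.233  0.022]
```

{"op": "arm_command", "data": {"deltas": [[0,[-3,0,-0.9],0],[0,[-6,0,-1.85],0],[0,[-9,0,-2.85],0],[0,[-9,0,-2.85],0],[0,[-9,0,-2.85],0]]}}

```text
time_s: 21.7
ee_pos: [471.9, -58.5, 78.8]
ee_rot: [167.8, 90.0, 168.1]
force: [-0.8, -1.3, 1.8]
gripper_width: 13.7
```

```bash
python3 st.py
```

```text
21.7 [471.95 -58.49  78.82] [-0.83 -1.27  1.8 ] [ 0.103 -0.27  -0.047]
```

{"op": "arm_command", "data": {"deltas": [[0,[-3,0,-0.95],0],[0,[-6,0,-1.9],0],[0,[-8.5,0,-2.7],0],[0,[-8.5,0,-2.7],0],[0,[-8.5,0,-2.7],0]]}}

```text
time_s: 22.2
ee_pos: [463.5, -58.5, 76.1]
ee_rot: [167.3, 90.0, 167.5]
force: [-1.5, -0.2, 3.4]
gripper_width: 13.6
```

```bash
python3 st.py;python3 - <<'E'
from ov import *
from workcell import cams
for n,(x0,y0,w,h) in(("scene",(225,170,80,60)),("top",(300,130,80,60))):
    f=cams.grab_frame(n);pickle.dump(f,open(n+"6.pkl","wb"))
    cv2.imwrite(f"pics/{n}10.png",cv2.resize(cv2.convertScaleAbs(f["img"][y0:y0+h,x0:x0+w,::-1],alpha=1.6),None,fx=10,fy=10,interpolation=2))
E
```

```text
22.2 [463.47 -58.49  76.08] [-1.53 -0.15  3.36] [ 0.068 -0.491 -0.016]
```

View pics/scene10.png

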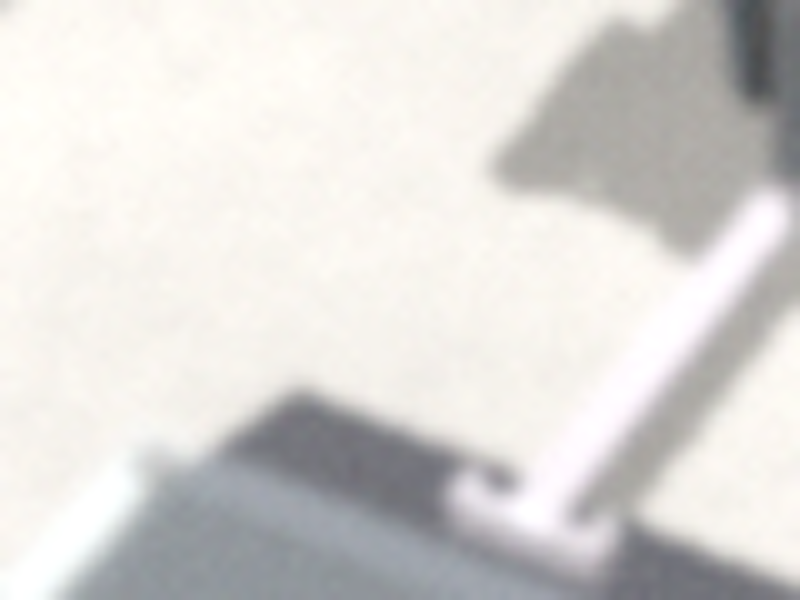

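View pics/top10.png

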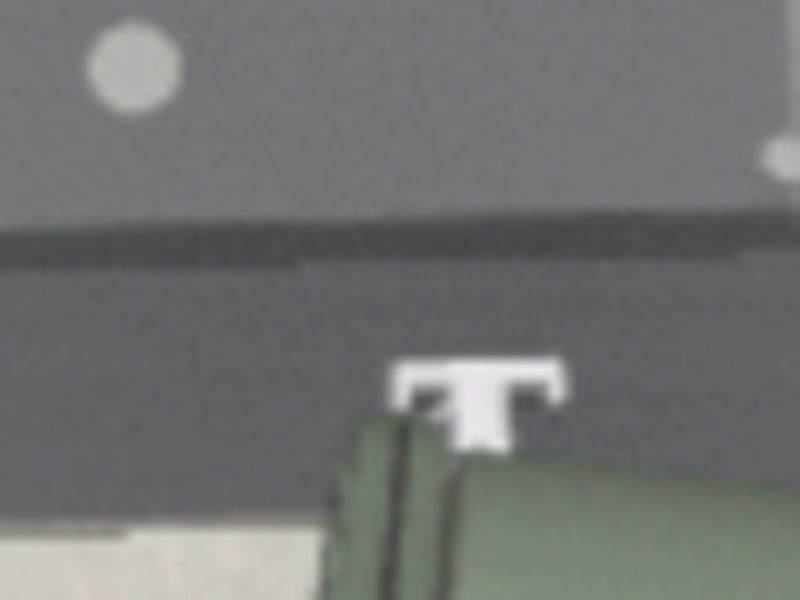

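```bash
python3 - <<'E'
from h import *
T=pickle.load(open("top6.pkl","rb"));g=lambda L:np.array(L,float)/10-.5+[300,130]
print("far top",bp(T,g([(392,357),(565,357)]),38.6),"tray front z62",bp(T,g([(480,222)]),62),"lip end",bp(T,g([(250,522)]),14),"washer bit",bp(T,g([(440,403)]),25))
E
```

```text
far top [[621.78691958 -34.34368299  38.6       ]
 [620.81920897 -79.39275347  38.6       ]] tray front z62 [[650.73922821 -56.66334569  62.        ]] lip end [[584.08888568   3.23790413  14.        ]] washer bit [[612.64110013 -47.34910846  25.        ]]
```

{"op": "arm_command", "data": {"deltas": [[0,[0,0,0.1],0],[0,[0,0,0.1],0],[0,[0,0,0.1],0],[0,[0,0,0.1],0]]}}

```text
time_s: 22.7
ee_pos: [463.5, -58.5, 76.1]
ee_rot: [168.6, 90.0, 168.9]
force: [-2.1, 0.2, 3.9]
gripper_width: 14.1
```

```bash
python3 st.py
```

```text
22.7 [463.49 -58.47  76.07] [-2.06  0.19  3.91] [ 0.072 -0.368 -0.02 ]
```

{"op": "arm_command", "data": {"deltas": [[0,[0,0,0.6],0],[0,[1,0,2],0],[0,[3,0,5],0],[0,[3,0,12],0],[0,[3,0,25],0],[0,[3,0,45],0],[0,[0,20,58],0],[0,[-10,60,58],0],[0,[-20,105,58],0],[0,[-30,150,58],0],[0,[-40,190,58],0],[0,[-45,210,58],0],[0,[-45,210,58],0]]}}

```text
time_s: 24.0
ee_pos: [418.2, 153.6, 134.6]
ee_rot: [67.1, 90.0, 67.6]
force: [0.4, 0.0, -1.8]
gripper_width: 13.4
```

```bash
python3 st.py;python3 - <<'E'
from ov import *
from workcell import cams
for n,(x0,y0,w,h) in(("scene",(190,180,160,120)),("top",(265,90,130,100))):
    f=cams.grab_frame(n);pickle.dump(f,open(n+"7.pkl","wb"))
    cv2.imwrite(f"pics/{n}11.png",cv2.resize(cv2.convertScaleAbs(f["img"][y0:y0+h,x0:x0+w,::-1],alpha=1.6),None,fx=5,fy=5,interpolation=2))
E
```

```text
24.0 [418.22 153.64 134.56] [ 0.37  0.01 -1.85] [ 0.09  -0.11  -0.033]
```

View pics/scene11.png

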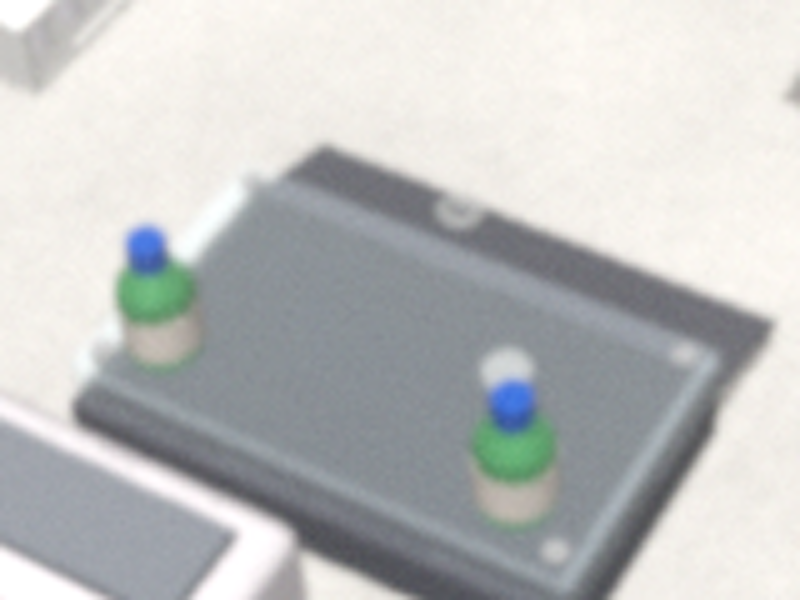

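View pics/top11.png

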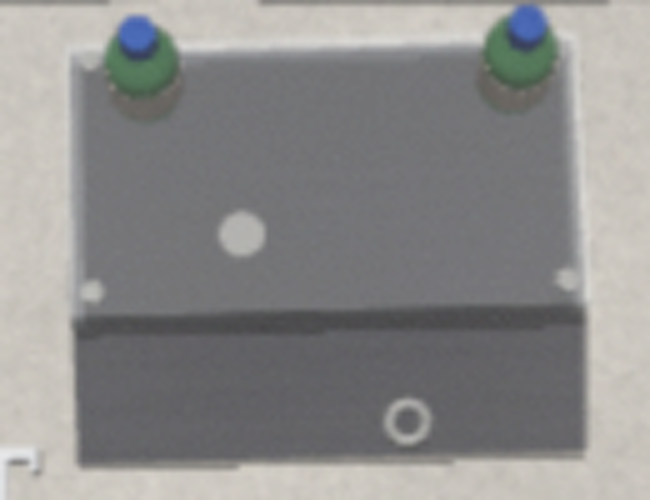

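```bash
python3 - <<'E'
from ov import *
T=pickle.load(open("top7.pkl","rb"));S=pickle.load(open("scene7.pkl","rb"))
w=bp(T,np.array([[408,421]])/5-.5+[265,90],25);print(w,w[0,0]-651.5, bp(S,np.array([[461,212]])/5-.5+[190,180],25))
o,a=blade(env.state());print(o,np.degrees(a))
E
```

```text
[[601.94364151 -53.85385417  25.        ]] -49.55635848643965 [[602.37787265 -51.46050192  25.        ]]
[418.79909856 151.45530696  82.47789719] 0.3253348222672143
```

{"op": "arm_command", "data": {"deltas": [[0,[-2,45,0],0.02],[0,[-4,92,0],0.04],[0,[-8,140,0],0.061],[0,[-8,180,0],0.061],[0,[-8,200,0],0.061],[0,[-8,203,-20],0.061],[0,[-8,203,-45],0.061],[0,[-8,203,-62],0.061],[0,[-8,203,-72],0.061],[0,[-8,203,-76],0.061],[0,[-8,203,-77.5],0.061],[0,[-8,203,-77.5],0.061]]}}

```text
time_s: 25.3
ee_pos: [411.4, 354.5, 57.2]
ee_rot: [32.9, 89.9, 36.6]
force: [-1.0, -0.2, -0.5]
gripper_width: 13.8
```

```bash
python3 st.py
```

```text
25.3 [411.39 354.45  57.21] [-0.98 -0.19 -0.52] [ 0.087 -0.064 -0.044]
```

{"op": "arm_command", "data": {"deltas": [[0,[0,0,-0.6],0],[0,[0,0,-1.2],0],[0,[0,0,-1.7],0],[0,[0,0,-1.7],0]]}}

```text
time_s: 25.7
ee_pos: [410.8, 354.6, 55.1]
ee_rot: [43.8, 90.0, 47.5]
force: [0.1, -0.3, -1.2]
gripper_width: 14.0
```

```bash
python3 st.py
```

```text
25.7 [410.77 354.58  55.09] [ 0.09 -0.31 -1.17] [ 0.172 -0.114  0.003]
```

{"op": "arm_command", "data": {"deltas": [[0,[0,0,-0.5],0],[0,[0,0,-0.5],0]]}}

```text
time_s: 25.9
ee_pos: [410.8, 354.6, 54.9]
ee_rot: [55.9, 90.0, 59.6]
force: [-0.2, -1.1, 3.3]
gripper_width: 13.8
```

```bash
python3 st.py
```

```text
25.9 [410.79 354.6   54.9 ] [-0.15 -1.11  3.34] [-0.047  0.151  0.031]
```

{"op": "arm_command", "data": {"deltas": [[0,[0,0,-0.5],0],[0,[0,0,-0.5],0]]}}

```text
time_s: 26.1
ee_pos: [410.8, 354.6, 54.9]
ee_rot: [46.9, 90.0, 50.6]
force: [-2.5, -1.6, 7.4]
gripper_width: 13.9
```

```bash
python3 st.py
```

```text
26.1 [410.83 354.59  54.9 ] [-2.46 -1.6   7.42] [-0.158  0.308 -0.006]
```

Handle foot is on the mat at the same height as at pick-up (54.9). Releasing slowly, then rising clear.

{"op": "arm_command", "data": {"deltas": [[0,[0,0,0.4],0],[0.2,[0,0,0.6],0],[0.3,[0,0,0.6],0],[0.5,[0,0,0.6],0],[0.7,[0,0,0.6],0],[1,[0,0,0.6],0],[1,[0,0,0.6],0],[1,[0,0,0.6],0],[1,[0,0,0.6],0],[1,[0,0,0.6],0],[1,[0,0,0.6],0],[1,[0,0,0.6],0],[1,[0,0,0.6],0],[1,[0,0,0.6],0]]}}

```text
time_s: 27.5
ee_pos: [410.8, 354.5, 54.5]
ee_rot: [74.5, 90.0, 78.3]
force: [0.1, -0.2, 0.8]
gripper_width: 91.1
```

{"op": "arm_command", "data": {"deltas": [[1,[0,0,20],0],[1,[0,0,60],0],[1,[0,0,110],0],[1,[0,0,150],0],[1,[-40,-60,160],0],[1,[-70,-110,160],0],[1,[-80,-160,160],0],[1,[-80,-200,160],0],[1,[-80,-200,160],0]]}}

```text
time_s: 28.4
ee_pos: [328.7, 151.5, 214.6]
ee_rot: [-109.4, 89.9, -105.7]
force: [0.7, 1.8, -0.7]
gripper_width: 91.4
```

```bash
python3 st.py;python3 - <<'E'
from ov import *
from workcell import cams
for n,(x0,y0,w,h) in(("scene",(200,150,320,170)),("top",(130,80,270,200))):
    f=cams.grab_frame(n);pickle.dump(f,open(n+"8.pkl","wb"))
    cv2.imwrite(f"pics/{n}12.png",cv2.resize(cv2.convertScaleAbs(f["img"][y0:y0+h,x0:x0+w,::-1],alpha=1.6),None,fx=2.5,fy=2.5,interpolation=2))
E
```

```text
28.4 [328.71 151.46 214.57] [ 0.69  1.84 -0.7 ] [ 0.119 -0.169 -0.003]
```

View pics/scene12.png

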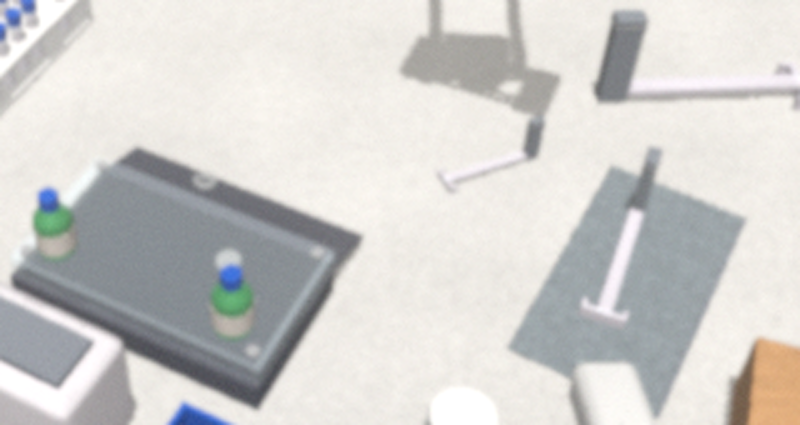

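View pics/top12.png

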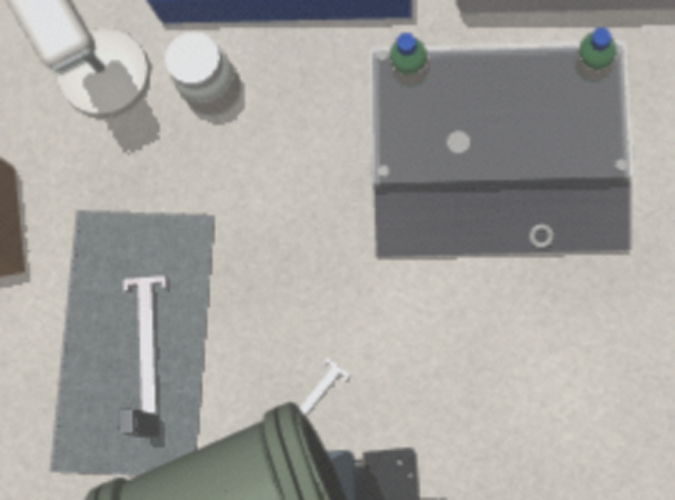

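The probe stands upright on the mat (top crop: handle about (138,422), blade about (145,283)), well inside its edges. The washer lies on the lip at (541,236), and the plug and bottles look unmoved. Handing in.

```bash
python3 -c "
from workcell import env
print(env.job_done())"
```

```text
the job is handed in; nothing more can be done
None
```

The washer is out on the sloping lip, about 49.6 mm in front of the shelf edge, and the middle-sized probe is standing back on its mat. I handed the job in at about 28 s of the 72 s allowed. `env.job_done()` gives no verdict, so I don't know how it was judged.

**What I did:** I took the probe in beside the washer on the outer side and touched the tray. I then swept in behind the washer, raked it out and felt down the lip, whose slope came out at about 18°. At the finish the edge bore with about 4.5–5 N, a little over the 4 N asked for.

**Last checks:**
- **Washer:** it lies flat on the lip, and the two cameras agree on its position to about 0.5 mm along x and 2.5 mm along y.
- **Probe:** it looks upright on the mat, with handle and blade well inside the edges.
- **Plug and bottles:** they look unmoved in the pictures. I did not measure them again.
- **Robot:** it is clear of everything.

**What went wrong or disagreed:**
- **First grasp:** I lifted before the jaws had finished closing. The probe did not move, and I gripped it again.
- **Touch-down under the shelf:** I stepped too far before checking. The vertical force briefly reached about 8.6 N, and with friction the total may have come close to the 10 N limit.
- **Heights and positions:** the blade edge sat about 1.5 mm higher than I had reckoned from the grip. The camera positions were off the arm's by about 2 mm. I corrected for both by feel and by comparing positions within the pictures.
- **Start of the lip:** contact was lost for a short while just past the lip's upper edge, until I had felt for the slope.

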